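# Clear up after cooking: every kind back where it fits

## Task

Clear up after cooking: stand the slim red-capped jar and the wide white-lidded jar in the spice block, each upright and fully down in the well that fits it, lay the lemon from the worktop in the larger bay and the garlic in the smaller bay of the blue dish, and lay the peeler flat and lengthwise in the wooden cutlery tray. Set each thing down rather than dropping it, and do not disturb the short jar that already stands in the block or the mug behind.

Things in the scene. Friction and masses are not known exactly. Their poses are not given: they have to be found in the camera images.
- slim_jar: Slim spice jar, red cap, dark body with a pale label; the narrowest and tallest of the loose jars: 33 mm across, 92 mm tall (cap the top 16 mm, 24 mm across), about 0.08 kg, loose. Starts standing. Origin: centre of its underside, z up.
- wide_jar: Wide, squat spice jar with a flat white lid and orange contents: body 48 mm across up to 58 mm height, lid 52 mm across from 58 to 70 mm (overall height 70 mm), about 0.11 kg, loose; the lid is firm and can be gripped. Starts standing. Origin: centre of its underside, z up.
- lemon: Whole yellow lemon lying loose on the bare worktop (not the one on the chopping board far to the left, which is scenery), rigid, 72 mm long (its x axis), 57 mm wide (y), 58 mm high, about 0.1 kg. Origin: centre of its underside as it lies at the start (29 mm below the lemon's middle); z up at the start; the origin turns with the lemon if it rolls.
- garlic: Whole pale pinkish-white garlic bulb standing loose on the bare worktop (not the one on the chopping board far to the left, which is scenery), rigid, 53 mm across at its widest and 53 mm high with the stalk tip up, about 0.03 kg. Origin: centre of its underside, z up at the start; it turns with the bulb if that tips.
- peeler: Swivel peeler lying flat, 171 mm long (x), 22 mm wide (y), 13 mm high, 0.05 kg, loose. White handle, 20 mm wide and 12 mm high, from x = -85 to +19 mm; thin steel blade end from x = +19 to +84 mm. Origin: middle of its length, on the underside; z up.
- spice_block: Fixed wooden spice block, 136 mm (x) by 160 mm (y), 34 mm high, with three round wells from above, each 26 mm deep (well floors 8 mm above the worktop). Big well, 64 mm bore, centred at x = -24, y = +40 mm: for the wide jar. Small well, 46 mm bore, at x = -30, y = -42 mm: for the slim jar. Middle-sized well, 51 mm bore, at x = +36, y = -4 mm: already holds the short jar. Origin: centre of its underside, z up; its -x side faces roughly to the robot.
- divided_dish: Fixed blue ceramic dish of two bays, 187 mm (x) by 125 mm (y), rim 26 mm high, walls 5 mm thick, inside floor 5 mm above the worktop, with a small ear at either end. A 5 mm cross wall 22 mm high, centred at x = +8 mm, parts it: the larger bay (94 mm in x by 115 mm in y) is centred at x = -41.5 mm, the smaller bay (78 by 115 mm) at x = +49.5 mm, both at y = 0. Origin: centre of its underside, z up; the larger bay lies on the side towards the robot.
- cutlery_tray: Fixed pale wooden cutlery tray, one long compartment, 227 mm (x) by 102 mm (y) outside, 215 by 90 mm inside, long sides 26 mm and ends 20 mm high, walls 6 mm thick, inside floor 5 mm above the worktop. Origin: centre of its underside, z up, x along its length. Behind all holders, wall cabinets hang 580 mm above the worktop, from 570 mm ahead of the robot's base (handles 40 mm nearer).
- short_jar: Bystander: short spice jar with a pale grey lid (near white in bright light) and brown contents, 45 mm across, 58 mm tall, loose, standing in the middle-sized well of the spice block (its top 66 mm above the worktop). Must stay there. Origin: centre of its underside, z up.
- mug: Bystander: white mug with small grey leaf marks and a handle, 89 mm across (126 mm over the handle), 100 mm tall, loose, standing on the worktop just behind the things to clear. Must stay there. Origin: on the worktop, midway between the handle's outside and the far side of the cup; the handle points to -y.
Not all that is in view belongs to the job. What is shaped like the wide_jar but purple is not meant.

How it is judged (in metres and radians):
At the end, for the whole second after the job is handed in: Jars upright on the floors of their wells (within 10 mm); lemon resting inside the larger bay, garlic inside the smaller; peeler flat in the tray, its middle within 26 mm lengthwise, 37 mm across, along it within 0.4 rad; all at rest; short jar within 15 mm and mug within 20 mm of their start (x of slim_jar in the frame of spice_block between -0.04 and -0.02 m and y of slim_jar in the frame of spice_block between -0.052 and -0.032 m and z of each of slim_jar, wide_jar in the frame of spice_block below 0.014 m and angle between each of slim_jar, wide_jar's own z axis and vertical below 0.15 rad and x of wide_jar in the frame of spice_block between -0.034 and -0.014 m and y of wide_jar in the frame of spice_block between 0.03 and 0.05 m and x of lemon in the frame of divided_dish between -0.089 and 0.006 m and y of lemon in the frame of divided_dish between -0.058 and 0.058 m and z of each of lemon, garlic in the frame of divided_dish below 0.068 m and contact force between each of lemon, garlic and divided_dish above 0.1 N and x of garlic in the frame of divided_dish between 0.01 and 0.089 m and y of garlic in the frame of divided_dish between -0.058 and 0.058 m and x of peeler in the frame of cutlery_tray between -0.026 and 0.026 m and y of peeler in the frame of cutlery_tray between -0.037 and 0.037 m and z of peeler in the frame of cutlery_tray below 0.013 m and angle between peeler's own z axis and vertical below 0.1 rad and angle between the x axis of peeler and the x axis of cutlery_tray, either way round below 0.4 rad and linear speed of each of slim_jar, wide_jar, lemon, garlic, peeler below 0.03 m/s and angular speed of each of slim_jar, wide_jar, lemon, garlic, peeler below 0.5 rad/s and distance of short_jar from where it was at the start of the episode below 0.015 m and angle between each of short_jar, mug's own z axis and vertical below 0.2 rad and distance of mug from where it was at the start of the episode below 0.02 m); the robot touches nothing.
It fails at once if the short jar already in the spice block is shoved, lifted or tipped (distance of short_jar from where it was at the start of the episode above 0.015 m or angle between short_jar's own z axis and vertical above 0.25 rad).
It fails at once if the mug is shoved (over 20 mm) or tipped (distance of mug from where it was at the start of the episode above 0.02 m or angle between mug's own z axis and vertical above 0.25 rad).
It fails at once if one of the five things is dropped or thrown: it comes down (below 60 mm) faster than 0.9 m/s ((height (world z) of slim_jar below 0.06 m and linear speed of slim_jar above 0.9 m/s) or (height (world z) of wide_jar below 0.06 m and linear speed of wide_jar above 0.9 m/s) or (height (world z) of lemon below 0.06 m and linear speed of lemon above 0.9 m/s) or (height (world z) of garlic below 0.06 m and linear speed of garlic above 0.9 m/s) or (height (world z) of peeler below 0.06 m and linear speed of peeler above 0.9 m/s)).
It also fails if it takes over 144 s, if anything falls off the work surface, if the arm or the gripper's body presses on something with over 40 N, if the wrist force passes 120 N, or if a joint passes its speed limit or range.

## Robot

A 6-joint arm with a two-finger parallel gripper is mounted at the origin on a cart in front of the work surface, level with it; the furniture and walls round the work are solid. World frame = base frame: x ahead of the robot, y to its left, z up, the work surface at z = 0. Lengths are in mm, angles in rad, forces in N, time in s.
With the tool pointing down it reaches from about 400 to 925 mm from the base axis. Payload 3.4 kg.
Tool frame: the origin (TCP) lies midway between the tips of the shut fingers; the grasp point (between the pads) lies 19 mm behind it; z points along the fingers, y is the line along which they close (so a half turn about z gives the same grasp; the last joint's range is limited). The gripper opens to 85 mm and grips with 20 to 120 N. Pads are 22 mm wide; open, the fingers measure 114 mm over their backs; the gripper's body (76 mm by 85 mm) begins 54 mm behind the grasp point. The pads swing forward as they close: fully open they stand 13 mm farther back than shut.
Start: joints at [-1.194, 0.307, 1.506, -0, 1.328, -0.073], TCP at [249.98, -517.823, 202.105] pointing down, gripper open.
Joint ranges: [-3.12, 3.12], [-1.05, 2.28], [0.14, 2.33], [-1.42, 4.57], [0.1, 2.73], [-2.68, 2.68]. Speed limits (rad/s): [2.57, 2.57, 3.14, 3.14, 3.14, 3.14].

## Interface

Orientations are given as a rotation vector (axis times angle).
In Python, from cell import monitor, viewer, r gives the robot as it stands.
- The arm moves only by the tool play_rows, never from a script. Its argument "deltas" is a list of rows, each a list of 3 entries, a list of its own where there are three numbers: the shift along the tool's x, y, z in mm, then the turn, a rotation vector about the tool's x, y, z in degrees, then the opening, from 0 (shut) to 1 (fully open). In form: [[[dx, dy, dz], [rx, ry, rz], grip], ...]. A call has 1 to 8 rows; each row shifts and turns the commanded pose from where the row before left it, along the tool's axes as they then stand; what a row does not reach is not made up. A row lasts 1/12 s, in which the tool goes at most 41.7 mm and 7.16 degrees, less where a joint would pass 70% of its speed; a pose out of reach is approached as far as the arm can. A call with a gripper value outside its range is refused whole. The fingers move at their own pace and stop on an object; "newtons" is the grip in N (left out, the last holds). Time passes only in rows, so rows that do not move let the fingers close. It gives the time, the measured TCP pose, the force and the opening at its end, in the units of the state.
- monitor.sense(): the state, without advancing time (a new reading comes with each control period).
- viewer.grab_frame(name): name is "scene" or "top" or "wrist"; returns (picture, depth): 420x560x3 uint8, red, green, blue; 420x560 float32, mm along the optical axis (not along the pixel's ray), 0 where there is no reading.
- viewer.camera_info(name): a dict with "intrinsics" (3x3 intrinsics, pixels), "R" (3x3) and "t" (3): a world point X has camera coordinates R X + t. Camera axes: x right, y down, z forward; pixel columns grow to the right and rows downward; lengths in mm; the calibration is good to about 2 mm. A picture is of the moment at which its call begins: read the wrist's pose just before it. camera_info takes no time and is no camera call; for the wrist camera it gives the pose at the moment of the call.
- r.finish_job(): hands the job in, once; it reports no verdict.
The state is a dict: "t": time; "q": joint angles; "joint_vel": joint speeds; "joint_torque": joint torques, N m; "tcp_pos": TCP position; "tcp_rot": TCP orientation; "ft_force": force on the tool from outside, world axes, zero at the start; "ft_torque": the same for the moment, N m; "grip_width": finger opening in mm.
Only numpy, scipy, OpenCV 4.12 (cv2) and the standard library are available. Lean on these libraries where they do the work, as an engineer would, in place of code of your own. Each camera call takes 0.05 s, during which the arm holds its last target. There are 200 camera calls.

## Working session

There is one attempt and no reset: what is moved stays moved. The work goes in short steps, Python scripts to look and compute and a tool call to move; the robot and the scene stay as the last step left them, time stands still between calls to the robot, and variables do not carry over. Pictures are saved under pics/ and viewed, on a budget of 14 in all, crops included, one or two more only if the job needs it, and the job is handed in when it is done.

Besides the shell and the picture viewer there is one more tool, called after ">>>" by a JSON object that holds its "name" and its "arguments". play_rows: Moves the arm, as the interface text tells. Its arguments: {"type":"object","properties":{"deltas":{"type":"array"},"newtons":{"type":"number"}},"required":["deltas"]}

```bash
ls; mkdir -p pics
python3 - <<'E'
from cell import monitor, viewer, r
import cv2,numpy as np
s=monitor.sense();print({k:np.round(v,3).tolist() for k,v in s.items()})
for n in("scene","top"):
    p,d=viewer.grab_frame(n);i=viewer.camera_info(n);np.savez(f"pics/{n}0.npz",p=p,d=d,K=i["intrinsics"],R=i["R"],t=i["t"])
    cv2.imwrite(f"pics/{n}0.png",cv2.resize(p[...,::-1],(800,600),interpolation=cv2.INTER_CUBIC))
    print(n,i)
E
```

```text
pics
{'t': 0.0, 'q': [-1.194, 0.308, 1.508, 0.0, 1.328, -0.073], 'joint_vel': [-0.001, 0.002, -0.002, -0.001, 0.002, 0.002], 'joint_torque': [0.001, -45.755, -25.192, 0.0, 0.013, 0.0], 'tcp_pos': [249.713, -517.097, 201.159], 'tcp_rot': [-3.06, -0.7, 0.0], 'ft_force': [-1.093, 0.096, -0.002], 'ft_torque': [-0.015, 0.043, -0.037], 'grip_width': 85.329}
scene {'intrinsics': array([[465.29100361,   0.        , 276.83641503],
       [  0.        , 465.29100361, 203.10412923],
       [  0.        ,   0.        ,   1.        ]]), 'R': array([[ 0.46689123, -0.88421761, -0.01310677],
       [-0.45542198, -0.22771777, -0.86065989],
       [ 0.75802599,  0.40780367, -0.50901157]]), 't': array([-199.14456392,  265.21036561,  945.91363009])}
top {'intrinsics': array([[485.39565631,   0.        , 277.90956934],
       [  0.        , 485.39565631, 209.10233153],
       [  0.        ,   0.        ,   1.        ]]), 'R': array([[ 2.79493653e-04, -9.99930335e-01, -1.18003164e-02],
       [-9.94714680e-01,  9.33627609e-04, -1.02673434e-01],
       [ 1.02677298e-01,  1.17666445e-02, -9.94645122e-01]]), 't': array([  28.19014468,  473.14925488, 1364.8930807 ])}
```

View pics/scene0.png

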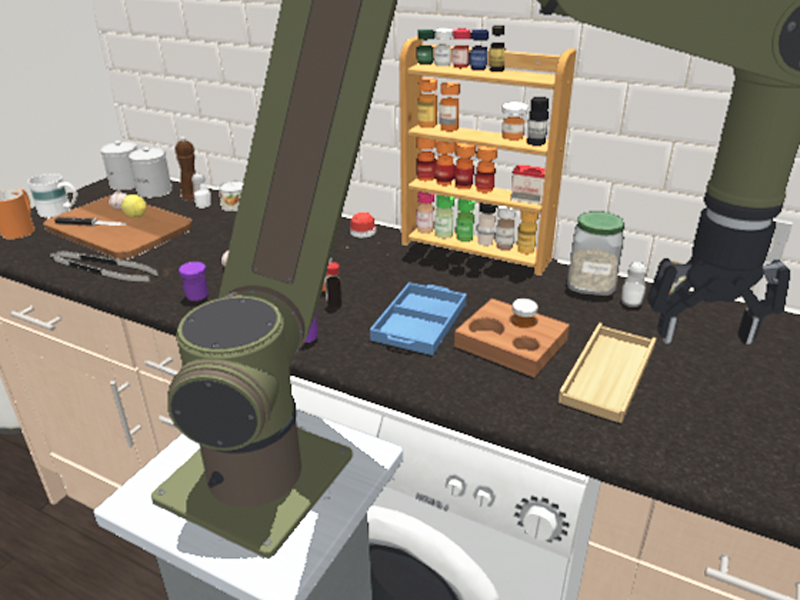

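View pics/top0.png

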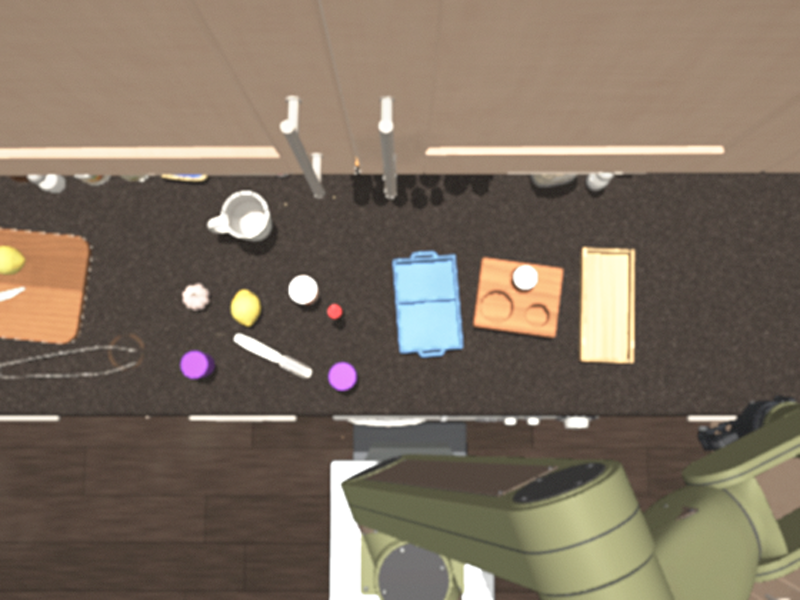

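The top view (800×600) shows everything: garlic (195,297), lemon (245,307), white lid (303,290), red cap (335,312), peeler (235..310, 340..372), dish (428,303), block (519,297), tray (608,305), and mug (245,217). The purple jars are decoys.

```bash
cat > h.py <<'E'
import numpy as np,cv2
from cell import monitor,viewer,r
class V: pass
def load(f):
    z=np.load(f);v=V();v.p,v.d,v.K,v.R,v.t=[z[k] for k in("p","d","K","R","t")];return v
def grab(n,f=None):
    i=viewer.camera_info(n);p,d=viewer.grab_frame(n);v=V();v.p,v.d,v.K,v.R,v.t=p,d,i["intrinsics"],i["R"],i["t"]
    if f: np.savez(f,p=p,d=d,K=v.K,R=v.R,t=v.t)
    return v
def cast(v,uv,z):
    uv=np.atleast_2d(uv).astype(float);ray=np.c_[uv,np.ones(len(uv))]@np.linalg.inv(v.K).T@v.R
    c=-v.R.T@v.t;return c+ray*((z-c[2])/ray[:,2])[:,None]
def cloud(v):
    h,w=v.d.shape;u,w_=np.meshgrid(np.arange(w),np.arange(h))
    cam=np.stack([u,w_,np.ones_like(u)],-1)@np.linalg.inv(v.K).T*v.d[...,None]
    return (cam-v.t)@v.R
def blobs(m,mn=20):
    n,l,s,c=cv2.connectedComponentsWithStats(m.astype(np.uint8));return [(s[i,4],c[i],l==i) for i in range(1,n) if s[i,4]>=mn]
E
python3 - <<'E'
from h import *
v=load("pics/top0.npz");P=cloud(v);hsv=cv2.cvtColor(v.p,cv2.COLOR_RGB2HSV);H,S,W=[hsv[...,i].astype(int) for i in range(3)]
roi=np.zeros(H.shape,bool);roi[125:285,110:460]=1
def rep(name,m,z,mn=25):
    for a,c,l in blobs(m&roi,mn):
        ys,xs=np.where(l);w=cast(v,np.c_[xs,ys],z);(cx,cy),(a1,a2),an=cv2.minAreaRect(w[:,:2].astype(np.float32))
        print(name,a,"px",c.round(1),"mean",w.mean(0).round(1),"rect",np.round([cx,cy,a1,a2,an],1),"zdepth",np.round(np.percentile(P[l][:,2],[10,50,90]),1))
rep("red",((H<8)|(H>172))&(S>150)&(W>90),92)
rep("yellow",(H>20)&(H<34)&(S>150)&(W>100),29)
rep("white",(S<70)&(W>130),10)
rep("white70",(S<50)&(W>130),70,80)
rep("purple",(H>130)&(H<160)&(S>120),70)
rep("blue",(H>95)&(H<118)&(S>90)&(W>90),26,200)
rep("wood",(H>4)&(H<16)&(S>90)&(W>60),34,300)
rep("tray",(H>15)&(H<30)&(S>40)&(S<150)&(W>130),24,300)
up=P[...,2]>8
rep("raised",up,10,30)
crop=v.p[170:275,110:460];cv2.imwrite("pics/c1.png",cv2.resize(crop[...,::-1],(800,240),interpolation=cv2.INTER_CUBIC))
E
```

```text
red 25 px [235.4 219. ] mean [439.1 142.7  92. ] rect [440.8 143.6  17.8  25.6  54.9] zdepth [26.7 89.1 93.3]
white 47 px [272.9 133.6] mean [697.9  43.1  10. ] rect [703.4  44.9  39.2  20.5   6.2] zdepth [631.  646.3 680.3]
white 62 px [384.8 126. ] mean [ 719.6 -285.6   10. ] rect [ 718.2 -289.2   64.5    9.    89.8] zdepth [33.  45.6 61.9]
white 94 px [418.2 127.6] mean [ 714.6 -383.2   10. ] rect [ 711.9 -385.7   46.9   21.    89.8] zdepth [28.3 46.  71.8]
white 1111 px [169.6 151.2] mean [646.  346.3  10. ] rect [651.9 348.4 127.5 102.3  75.8] zdepth [ 2.5 41.  96.2]
white 2219 px [423.1 214.5] mean [ 458.8 -389.9   10. ] rect [ 463.8 -389.2   88.6  223.    87.5] zdepth [0.6 4.6 9. ]
white 254 px [367.3 193.8] mean [ 518.9 -230.8   10. ] rect [ 519.8 -231.2   49.1   49.8   89. ] zdepth [33.8 64.4 69.1]
white 48 px [289.9 187.8] mean [537.   -6.7  10. ] rect [534.8  -5.4  49.4  14.7  89.9] zdepth [0.3 4.  8. ]
white 357 px [211.8 202.2] mean [495.  220.1  10. ] rect [495.6 219.5  58.7  58.2   0.7] zdepth [ 0.5 68.5 72.4]
white 286 px [136.3 207.1] mean [480.9 439.6  10. ] rect [4
[... 3072 characters left out ...]
[62.7 69.1 72.8]
raised 260 px [136.4 208. ] mean [478.4 438.9  10. ] rect [478.3 438.8  52.4  50.7  46. ] zdepth [23.3 34.1 42.6]
raised 371 px [171.2 215.3] mean [456.9 337.3  10. ] rect [456.5 336.4  67.3  55.2   1.2] zdepth [34.6 47.1 56.3]
raised 108 px [234.5 219.2] mean [445.4 153.7  10. ] rect [445.5 153.5  35.5  28.   56.4] zdepth [34.6 89.  94.3]
raised 205 px [179.7 243.6] mean [375.1 310.8  10. ] rect [372.6 305.8 110.4  19.1  63.7] zdepth [ 9.  12.1 15.7]
raised 346 px [137.  255.3] mean [341.5 433.2  10. ] rect [340.2 433.3  64.3  53.7  68.5] zdepth [34.8 68.6 72.2]
raised 287 px [239.  263.3] mean [318.8 139.7  10. ] rect [319.7 139.6  51.3  51.6   0.4] zdepth [65.6 69.3 72.8]
```

View pics/c1.png

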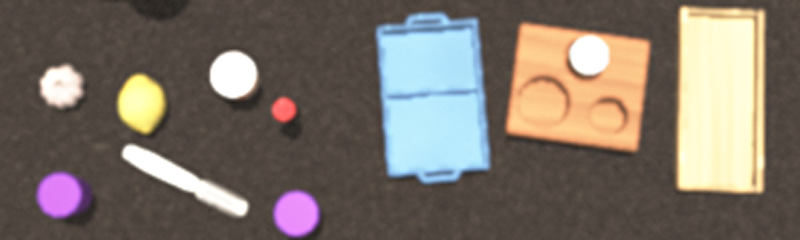

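Run:
```python
from h import *
v=load("pics/top0.npz");P=cloud(v);hsv=cv2.cvtColor(v.p,cv2.COLOR_RGB2HSV);H,S,W=[hsv[...,i].astype(int) for i in range(3)]
def box(x0,x1,y0,y1):
    m=np.zeros(H.shape,bool);m[y0:y1,x0:x1]=1;return m
def rect(name,m,z,close=0):
    l=max(blobs(m))[2] if close==0 else m
    c,_=cv2.findContours(l.astype(np.uint8),0,1);q=np.vstack(c)[:,0]
    w=cast(v,q,z)[:,:2].astype(np.float32);print(name,l.sum(),np.round(np.hstack([cv2.minAreaRect(w)[0],cv2.minAreaRect(w)[1],cv2.minAreaRect(w)[2]]),1),"circ",np.round(cv2.minEnclosingCircle(w)[0],1),round(cv2.minEnclosingCircle(w)[1],1)); return w
rect("cap",box(225,245,210,228)&((H<12)|(H>168))&(S>120)&(W>60)&(P[...,2]>70),92)
rect("lid",box(195,230,185,220)&(S<60)&(P[...,2]>60),70)
y=rect("lemon",box(158,190,195,235)&(H>18)&(H<36)&(S>110),29)
pts=np.argwhere(box(158,190,195,235)&(H>18)&(H<36)&(S>110))[:,::-1];w=cast(v,pts,29)[:,:2];e,V_=np.linalg.eigh(np.cov(w.T));print("lemon mean",w.mean(0),"axis",V_[:,1],np.sqrt(e)*4)
rect("garlic",box(122,150,192,222)&(P[...,2]>10),25)
rect("garlicW",box(122,150,192,222)&(W>120),25)
rect("handle",box(160,225,228,270)&(S<70)&(W>120)&(P[...,2]>9),12)
rect("peeler",box(160,225,228,270)&(S<70)&(W>130),6)
rect("dish",box(270,330,170,255)&(P[...,2]>20)&(P[...,2]<32),26,1)
l=box(326,400,170,245)&(P[...,2]>28)
rect("blocktop",l,34,1)
rect("short",box(355,380,180,206)&(S<60)&(P[...,2]>55),66)
# wells: dark/low inside block
for a,c,m in blobs(box(334,390,185,232)&(P[...,2]<27),20): rect("well%s"%c.round(),m,34,1)
rect("tray",box(400,450,168,260)&(P[...,2]>17),23,1)
```

```text
cap 70 [442.  148.1  25.2  21.1  45.2] circ [442.  148.1] 12.9
lid 278 [486.4 212.6  51.7  48.9  45.3] circ [486.7 211.9] 26.5
lemon 257 [456.1 332.   67.7  62.1  45.7] circ [456.1 332. ] 38.9
lemon mean [453.48690541 328.26307313] axis [-0.98842644 -0.15170091] [69.13169908 89.12404434]
garlic 259 [476.7 434.2  52.   49.    1.6] circ [476.7 434.2] 26.9
garlicW 295 [479.4 434.3  52.3  54.8   1.6] circ [479.6 434.3] 29.0
handle 182 [374.2 308.8 102.6  19.1  63.8] circ [375.4 308.2] 51.4
peeler 544 [361.3 280.5 175.6  26.9  63.7] circ [361.3 280.5] 87.9
dish 497 [463.3 -30.9 208.8 124.6   4.4] circ [463.9 -30.4] 110.1
blocktop 2037 [ 478.2 -206.   183.1  209.1   81. ] circ [ 483.2 -196.4] 118.9
short 213 [ 509.5 -220.    44.5   42.    89.9] circ [ 509.9 -219.4] 23.1
well[335. 192.] 36 [ 513.9 -134.7    5.7   54.6   89.3] circ [ 513.9 -134.7] 27.5
well[382. 186.] 40 [ 536.7 -261.6   54.     8.6   89.9] circ [ 538.7 -261.6] 27.1
well[362. 199.] 44 [ 503.7 -212.5   49.    30.7   39.3] circ [ 508.7 -218. ] 25.4
well[347. 214.] 384 [ 456.7 -167.9   62.2   59.8   89.9] circ [ 457.9 -168.3] 32.0
well[375. 220.] 201 [ 439.6 -248.2   42.4   42.8   88.9] circ [ 439.7 -248.1] 22.5
well[341. 230.] 39 [ 412.6 -157.4   53.6    5.7   90. ] circ [ 412.3 -157.4] 26.9
tray 557 [ 462.7 -387.8  233.1  126.6    2.5] circ [ 461.2 -389.2] 123.0
```

>>> {"name": "play_rows", "arguments": {"deltas": [[[0, 0, -5], [0, 0, 6.5], 1], [[0, 0, -5], [0, 0, 6.5], 1], [[0, 0, -5], [0, 0, 6.5], 1], [[0, 0, -5], [0, 0, 6.3], 1], [[30, -25, 0], [0, 0, 0], 1], [[30, -28, 0], [0, 0, 0], 1], [[30, -28, 0], [0, 0, 0], 1], [[30, -28, 0], [0, 0, 0], 1]]}}

```text
t: 0.77
tcp_pos: [370.5, -407.6, 221.7]
tcp_rot: [-3.141, 0.003, 0.001]
ft_force: [0.6, -1.2, 0.4]
grip_width: 85.5
```

>>> {"name": "play_rows", "arguments": {"deltas": [[[35, -20, 0], [0, 0, 0], 1], [[35, -20, 0], [0, 0, 0], 1], [[0, -40, 0], [0, 0, 0], 1], [[0, -40, 0], [0, 0, 0], 1], [[0, -40, 0], [0, 0, 0], 1], [[0, -40, 0], [0, 0, 0], 1], [[0, -40, 0], [0, 0, 0], 1], [[0, -40, 0], [0, 0, 0], 1]]}}

```text
t: 1.43
tcp_pos: [439.4, -126.9, 221.7]
tcp_rot: [-3.141, 0.001, 0.001]
ft_force: [1.0, 0.2, 0.6]
grip_width: 85.8
```

>>> {"name": "play_rows", "arguments": {"deltas": [[[0, -40, 0], [0, 0, 0], 1], [[0, -40, 0], [0, 0, 0], 1], [[0, -40, 0], [0, 0, 0], 1], [[0, -40, 0], [0, 0, 0], 1], [[0, -40, 0], [0, 0, 0], 1], [[0, -40, 0], [0, 0, 0], 1], [[0, 0, 0], [0, 0, 0], 1]]}}

```text
t: 2.02
tcp_pos: [439.6, 117.9, 222.0]
tcp_rot: [-3.137, -0.01, 0.0]
ft_force: [0.9, -1.0, 0.7]
grip_width: 85.4
```

```bash
cat >> h.py <<'E'
def st():
    s=monitor.sense();from scipy.spatial.transform import Rotation as Ro
    M=Ro.from_rotvec(s["tcp_rot"]).as_matrix();print("t",round(s["t"],2),"tcp",np.round(s["tcp_pos"],1),"psi",round(np.degrees(np.arctan2(M[1,0],M[0,0])),1),"F",np.round(s["ft_force"],1),"w",round(s["grip_width"],1),"q6",round(s["q"][5],2));return s
def shot(n,name):
    v=grab(n,f"pics/{name}.npz");cv2.imwrite(f"pics/{name}.png",v.p[...,::-1]);return v
E
python3 - <<'E'
from h import *
st();v=shot("wrist","w1");P=cloud(v)
hsv=cv2.cvtColor(v.p,cv2.COLOR_RGB2HSV);H,S,W=[hsv[...,i].astype(int) for i in range(3)]
for nm,m,z in(("red",((H<10)|(H>170))&(S>140)&(W>60),92),("white",(S<60)&(W>140),70)):
    for a,c,l in blobs(m,300):
        ys,xs=np.where(l);w=cast(v,np.c_[xs,ys],z)[:,:2].astype(np.float32);print(nm,a,c.round(),np.round(cv2.minEnclosingCircle(w)[0],1),np.round(cv2.minAreaRect(w)[:2],1).tolist(),"depthz",np.round(np.median(P[l],axis=0),1))
E
```

```text
t 2.02 tcp [439.6 117.9 222. ] psi 0.4 F [ 0.9 -1.   0.7] w 85.4 q6 1.73
red 592 [247. 183.] [446.2 146.1] [[445.8, 145.0], [24.3, 27.6]] depthz [444.7 144.8  91. ]
white 1284 [60.  6.] [595.6 307.2] [[590.3, 307.2], [12.7, 89.8]] depthz [593.7 305.7  58.3]
white 2802 [179. 131.] [490.1 207.1] [[490.9, 207.9], [53.2, 58.5]] depthz [489.9 209.5  69.4]
white 358 [  5. 139.] [480.9 377.6] [[479.9, 373.1], [10.1, 36.3]] depthz [476.6 411.   22.2]
white 2574 [141. 232.] [386.2 252.6] [[386.3, 252.5], [145.4, 22.5]] depthz [366.2 283.6   8.1]
white 798 [142. 297.] [312.2 257.4] [[315.3, 262.9], [20.4, 87.1]] depthz [450.  164.  290.4]
white 792 [411. 297.] [315.1 -22.4] [[318.5, -28.3], [86.0, 20.3]] depthz [450.7  70.7 290.5]
white 2742 [322. 370.] [225.   68.2] [[212.0, 68.5], [164.3, 48.4]] depthz [149.9  49.2  -8.2]
```

View pics/w1.png

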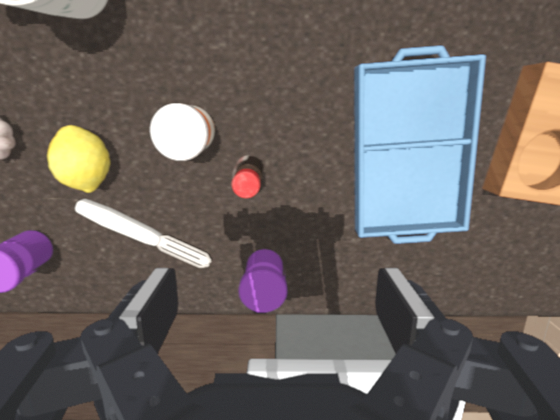

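Wrist view: red cap at (247,183), white lid at (179,131). They agree with the top view within 3–4 mm. Descending on the slim jar.

>>> {"name": "play_rows", "arguments": {"deltas": [[[4, -28, 0], [0, 0, 0], 0.7], [[0, 0, 20], [0, 0, 0], 0.7], [[0, 0, 36], [0, 0, 0], 0.7], [[0, 0, 36], [0, 0, 0], 0.7], [[0, 0, 36], [0, 0, 0], 0.7], [[0, 0, 36], [0, 0, 0], 0.7], [[0, 0, 22], [0, 0, 0], 0.7], [[0, 0, 0], [0, 0, 0], 0.7]], "newtons": 30}}

```text
t: 2.73
tcp_pos: [440.0, 136.7, 31.9]
tcp_rot: [3.139, -0.003, -0.016]
ft_force: [-0.5, -0.0, 0.8]
grip_width: 59.6
```

>>> {"name": "play_rows", "arguments": {"deltas": [[[0, 0, 0], [0, 0, 0], 0.3], [[0, 0, 0], [0, 0, 0], 0.2], [[0, 0, 0], [0, 0, 0], 0.1], [[0, 0, 0], [0, 0, 0], 0], [[0, 0, 0], [0, 0, 0], 0], [[0, 0, 0], [0, 0, 0], 0]]}}

```text
t: 3.23
tcp_pos: [446.3, 139.8, 38.1]
tcp_rot: [-3.14, 0.001, -0.008]
ft_force: [-0.8, 1.2, 7.1]
grip_width: 27.2
```

>>> {"name": "play_rows", "arguments": {"deltas": [[[0, 0, -10], [0, 0, 0], 0], [[0, 0, -25], [0, 0, 0], 0], [[0, 0, -30], [0, 0, 0], 0], [[0, 0, -30], [0, 0, 0], 0], [[0, 0, -15], [0, 0, 0], 0], [[0, 0, 0], [0, 0, 0], 0]]}}

```text
t: 3.73
tcp_pos: [447.4, 139.5, 150.5]
tcp_rot: [-3.14, -0.0, -0.014]
ft_force: [0.0, -0.1, -1.4]
grip_width: 26.3
```

Run:
```python
from h import *
st();shot("wrist","w2")
```

```text
t 3.73 tcp [447.4 139.5 150.5] psi 0.0 F [ 0.  -0.1 -1.4] w 26.3 q6 1.78
```

View pics/w2.png

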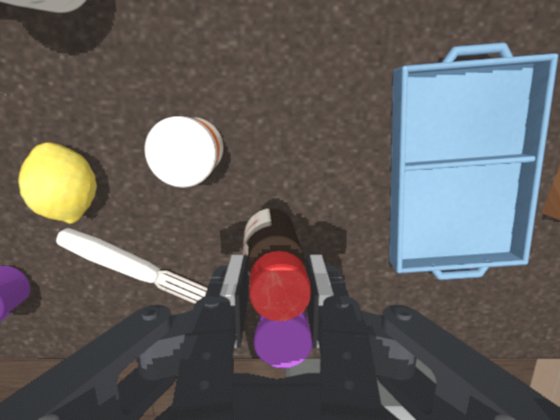

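The slim jar is held with the cap at (280,285), between the fingers. The base looks shifted to (265,215) and the width of 26 mm is below 33, so I'm checking for tilt.

Run:
```python
from h import *
i=viewer.camera_info("wrist");print("K",i["intrinsics"].round(1).tolist(),"C",(-i["R"].T@i["t"]).round(1),i["R"].round(3).tolist())
v=load("pics/w2.npz");P=cloud(v)
for vv in range(200,325,8):
    row=P[vv,235:325];ok=(row[:,2]>30)
    idx=np.where(ok)[0]
    if len(idx): 
        print(vv,"cols",235+idx[0],235+idx[-1],"left",row[idx[0]].round(),"right",row[idx[-1]].round(),"mid",P[vv,(470+idx[0]+idx[-1])//2].round(1),v.p[vv,(470+idx[0]+idx[-1])//2])
hsv=cv2.cvtColor(v.p,cv2.COLOR_RGB2HSV);m=((hsv[...,0]<10)|(hsv[...,0]>170))&(hsv[...,1]>140)&(hsv[...,2]>60)
for a,c,l in blobs(m,300):
    q=P[l];print(a,c,np.median(q,axis=0),q.min(0),q.max(0))
    ok=q[:,2]>np.percentile(q[:,2],50)-6;A=np.c_[q[ok][:,:2],np.ones(ok.sum())];print("plane",np.linalg.lstsq(A,q[ok][:,2],rcond=None)[0])
```

```text
K [[339.9, 0.0, 276.3], [0.0, 339.9, 208.6], [0.0, 0.0, 1.0]] C [519.3 138.9 320.3] [[0.001, -1.0, -0.0], [-0.958, -0.001, 0.286], [-0.286, -0.0, -0.958]]
208 cols 269 274 left [460. 144. 117.] right [460. 141. 118.] mid [460.  142.6 117.6] [49 43 37]
216 cols 245 288 left [520. 139. 323.] right [456. 132. 120.] mid [463.2 144.9 144.3] [200 194 184]
224 cols 247 292 left [454. 157. 132.] right [454. 130. 132.] mid [464.1 142.9 160.2] [119 115 106]
232 cols 245 314 left [452. 157. 138.] right [520. 139. 323.] mid [462.2 137.9 166.7] [45 39 33]
240 cols 244 298 left [452. 157. 151.] right [455. 128. 158.] mid [460.1 141.7 172. ] [80 63 53]
248 cols 243 301 left [452. 156. 162.] right [455. 127. 170.] mid [457.  141.2 174.3] [50 41 37]
256 cols 235 321 left [457. 157. 184.] right [458. 120. 186.] mid [461.4 138.5 193.1] [163  43  45]
264 cols 235 324 left [458. 156. 193.] right [458. 119. 193.] mid [461.9 138.1 201.6] [202  54  55]
272 cols 235 324 left [458. 156. 200.] right [458. 120. 200.] mid [459.3 138.1 203.2] [176  57  57]
280 cols 235 324 left [458. 155. 207.] right [458. 121. 207.] mid [456.1 138.1 203.8] [175  84  79]
288 cols 235 324 left [457. 154. 212.] right [458. 122. 212.] mid [452.3 138.1 203.2] [175  56  54]
296 cols 235 324 left [457. 154. 217.] right [457. 122. 217.] mid [449.5 138.1 204.4] [173  53  54]
304 cols 235 324 left [454. 154. 218.] right [459. 123. 225.] mid [445.5 138.1 203.7] [173  58  58]
312 cols 235 324 left [452. 154. 219.] right [458. 124. 228.] mid [442.1 138.  204.1] [175  60  58]
320 cols 235 324 left [448. 154. 218.] right [459. 125. 233.] mid [438.3 138.  203.9] [167  68  83]
3482 [279.02986789 285.75847214] [453.02582709 138.07652708 203.27924576] [306.00252981 106.93689662  -1.93279845] [520.14955258 168.55728292 322.659299  ]
plane [ 6.27492989e-01  4.20556971e-02 -8.53967744e+01]
```

>>> {"name": "play_rows", "arguments": {"deltas": [[[0, 35, 0], [0, 0, 0], 0], [[0, 39, 0], [0, 0, 0], 0], [[0, 39, 0], [0, 0, 0], 0], [[0, 39, 0], [0, 0, 0], 0], [[0, 39, 0], [0, 0, 0], 0], [[0, 39, 0], [0, 0, 0], 0], [[0, 39, 0], [0, 0, 0], 0], [[0, 39, 0], [0, 0, 0], 0]]}}

```text
t: 4.45
tcp_pos: [442.3, -170.3, 144.6]
tcp_rot: [-3.141, 0.001, 0.004]
ft_force: [1.2, 0.3, -1.4]
grip_width: 26.3
```

>>> {"name": "play_rows", "arguments": {"deltas": [[[-4, 37, 0], [0, 0, 0], 0], [[-4, 35, 0], [0, 0, 0], 0], [[0, 8, 0], [0, 0, 0], 0], [[0, 0, 0], [0, 0, 0], 0], [[0, 0, 0], [-4.3, 0, 0], 0], [[0, 0, 0], [0, 0, 0], 0], [[0, 0, 0], [0, 0, 0], 0]]}}

```text
t: 5.03
tcp_pos: [435.0, -246.0, 145.1]
tcp_rot: [3.07, 0.004, -0.004]
ft_force: [-0.0, -0.1, -0.7]
grip_width: 26.8
```

Run:
```python
from h import *
s=st();print(s["tcp_rot"]);v=shot("wrist","w3");P=cloud(v)
for vv in range(216,256,8):
    row=P[vv,225:335];idx=np.where((row[:,2]>105)&(row[:,2]<185))[0]
    if len(idx):print(vv,row[idx[0]].round(),row[idx[-1]].round())
m=P[...,2];l=(m>195)&(m<212);l[:250]=0;q=P[(m>195)&(m<212)];print("cap",np.median(q,axis=0).round(1))
```

```text
t 5.03 tcp [ 435.  -246.   145.1] psi 0.2 F [-0.  -0.1 -0.7] w 26.8 q6 1.05
[ 3.06970337  0.00439855 -0.00379739]
216 [ 446. -234.  122.] [ 443. -256.  116.]
224 [ 441. -230.  124.] [ 444. -256.  132.]
232 [ 439. -229.  131.] [ 443. -257.  143.]
240 [ 439. -229.  144.] [ 443. -257.  154.]
248 [ 439. -229.  155.] [ 443. -257.  166.]
cap [ 441.6 -243.2  198.6]
```

View pics/w3.png

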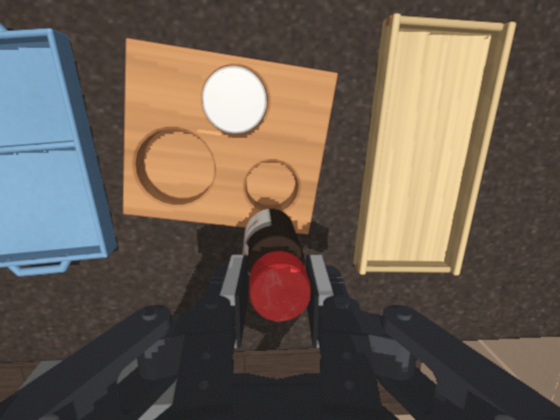

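Wrist view: slim jar upright in hand (body and cap both at y≈-243). The small well is at (271,185), the big well at (176,165), and the short jar at (234,99).

Run:
```python
from h import *
v=load("pics/w3.npz");P=cloud(v)
print("small",cast(v,[[271.5,185]],34).round(1),"left/right",cast(v,[[246,185],[297,185]],34).round(1).tolist(),"top/bot",cast(v,[[271.5,160],[271.5,210]],34).round(1).tolist())
print("big",cast(v,[[135.5,165],[216,165],[176,126],[176,205]],34).round(1).tolist())
hsv=cv2.cvtColor(v.p,cv2.COLOR_RGB2HSV);m=((hsv[...,0]<8)|(hsv[...,0]>172))&(hsv[...,1]>150)&(hsv[...,2]>140)
a,c,l=max(blobs(m),key=lambda b:b[0]);ys,xs=np.where(l);w=cast(v,np.c_[xs,ys],198.6)[:,:2].astype(np.float32);print("cap",cv2.minEnclosingCircle(w),cv2.minAreaRect(w),np.percentile(P[l][:,2],[10,50,90]))
print("body front",P[236:250:4,270].round(1).tolist())
```

```text
small [[ 443.8 -250.2   34. ]] left/right [[444.1, -228.6, 34.0], [443.6, -272.1, 34.0]] top/bot [[465.2, -250.2, 34.0], [421.5, -250.2, 34.0]]
big [[461.9, -139.5, 34.0], [461.3, -204.3, 34.0], [492.7, -174.3, 34.0], [427.5, -169.1, 34.0]]
cap ((439.2113342285156, -243.24307250976562), 12.698298454284668) ((439.0614929199219, -244.29736328125), (22.64826011657715, 24.46117401123047), 58.14696502685547) [197.23232481 198.18269409 199.03755409]
body front [[449.6, -241.8, 165.1], [447.9, -241.7, 166.0], [446.3, -241.7, 167.1], [444.5, -241.6, 167.8]]
```

>>> {"name": "play_rows", "arguments": {"deltas": [[[4.5, 6, 0], [0, 0, 0], 0], [[0, -1.5, 20], [0, 0, 0], 0], [[0, -1.5, 20], [0, 0, 0], 0], [[0, -0.7, 10], [0, 0, 0], 0], [[0, 0, 0], [0, 0, 0], 0], [[0, 0, 0], [0, 0, 0], 0]]}}

```text
t: 5.58
tcp_pos: [440.8, -255.1, 96.1]
tcp_rot: [3.067, -0.0, -0.001]
ft_force: [-0.0, -0.3, -0.5]
grip_width: 26.5
```

```bash
python3 -c "
from h import *
s=st();print(s['tcp_rot'])"
```

```text
t 5.58 tcp [ 440.8 -255.1   96.1] psi -0.0 F [-0.  -0.3 -0.5] w 26.5 q6 1.05
[ 3.06746643e+00 -4.96516835e-04 -1.33178158e-03]
```

>>> {"name": "play_rows", "arguments": {"deltas": [[[-1, -2.5, 0], [0, 0, 0], 0], [[0, -1, 14], [0, 0, 0], 0], [[0, -1, 14], [0, 0, 0], 0], [[0, -0.7, 10], [0, 0, 0], 0], [[0, 0, 4], [0, 0, 0], 0], [[0, 0, 0], [0, 0, 0], 0], [[0, 0, 0], [0, 0, 0], 0]]}}

```text
t: 6.17
tcp_pos: [440.3, -253.3, 54.9]
tcp_rot: [3.066, -0.001, 0.002]
ft_force: [0.2, -0.4, -1.1]
grip_width: 26.7
```

>>> {"name": "play_rows", "arguments": {"deltas": [[[0, -0.7, 3], [0, 0, 0], 0], [[0, -0.3, 2], [0, 0, 0], 0], [[0, 0, 1], [0, 0, 0], 0], [[0, 0, 0], [0, 0, 0], 0]]}}

```text
t: 6.5
tcp_pos: [439.6, -252.3, 48.1]
tcp_rot: [3.067, -0.001, 0.0]
ft_force: [0.7, -0.1, -1.1]
grip_width: 26.3
```

>>> {"name": "play_rows", "arguments": {"deltas": [[[0, 0, 1], [0, 0, 0], 0], [[0, 0, 1], [0, 0, 0], 0], [[0, 0, 0], [0, 0, 0], 0]]}}

```text
t: 6.75
tcp_pos: [440.1, -252.9, 46.8]
tcp_rot: [3.066, -0.001, 0.001]
ft_force: [-1.1, 1.7, 6.2]
grip_width: 26.4
```

Contact at the expected height (Fz +6). Releasing part way and lifting.

>>> {"name": "play_rows", "arguments": {"deltas": [[[0, 0, 0], [0, 0, 0], 0.4], [[0, 0, 0], [0, 0, 0], 0.5], [[0, 0, 0], [0, 0, 0], 0.55], [[0, -1, -14], [0, 0, 0], 0.55], [[0, 2, -30], [0, 0, 0], 0.55], [[0, 2, -35], [0, 0, 0], 0.55], [[0, 2, -35], [0, 0, 0], 0.55], [[0, 0, -20], [4.3, 0, 0], 1]]}}

```text
t: 7.42
tcp_pos: [440.2, -245.4, 183.5]
tcp_rot: [3.141, 0.005, 0.004]
ft_force: [0.0, 0.6, -0.9]
grip_width: 57.7
```

>>> {"name": "play_rows", "arguments": {"deltas": [[[-15, -20, 0], [0, 0, 0], 1], [[-10, -35, 0], [0, 0, 0], 1], [[0, 0, 0], [0, 0, 0], 1]]}}

```text
t: 7.67
tcp_pos: [410.9, -187.7, 179.9]
tcp_rot: [-3.137, 0.001, 0.005]
ft_force: [-0.1, -0.8, 0.1]
grip_width: 85.4
```

Run:
```python
from h import *
s=st();print(s["tcp_rot"]);v=shot("wrist","w4");P=cloud(v)
m=P[...,2]
hsv=cv2.cvtColor(v.p,cv2.COLOR_RGB2HSV);m=((hsv[...,0]<10)|(hsv[...,0]>170))&(hsv[...,1]>150)&(hsv[...,2]>60)
for a,c,l in blobs(m,200):print(a,c.round(),np.median(P[l],axis=0).round(1),np.percentile(P[l][:,2],90))
```

```text
t 7.67 tcp [ 410.9 -187.7  179.9] psi -0.0 F [-0.1 -0.8  0.1] w 85.4 q6 1.05
[-3.13690037e+00  7.46701257e-04  5.34956850e-03]
956 [363. 169.] [ 439.2 -252.4   99.1] 100.13658705016942
```

View pics/w4.png

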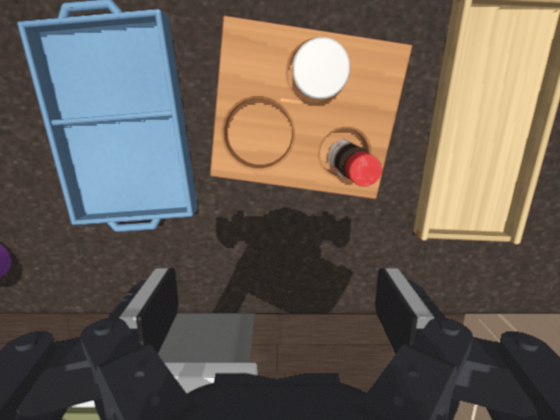

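The slim jar stands in its well: cap top measured at z=100, as expected, cap at (363,169). Next is the wide jar.

>>> {"name": "play_rows", "arguments": {"deltas": [[[9, -30, 0], [0, 0, 0], 1], [[9, -39, 0], [0, 0, 0], 1], [[9, -39, 0], [0, 0, 0], 1], [[9, -39, 0], [0, 0, 0], 1], [[9, -39, 0], [0, 0, 0], 1], [[9, -39, 0], [0, 0, 0], 1], [[9, -39, 0], [0, 0, 0], 1], [[9, -39, 0], [0, 0, 0], 1]]}}

```text
t: 8.38
tcp_pos: [487.5, 112.3, 179.9]
tcp_rot: [3.141, -0.0, 0.001]
ft_force: [1.6, -0.2, -0.4]
grip_width: 85.6
```

>>> {"name": "play_rows", "arguments": {"deltas": [[[3, -37, 0], [0, 0, 0], 1], [[2, -35, 0], [0, 0, 0], 1], [[0, -15, 0], [0, 0, 0], 1], [[0, 0, 0], [0, 0, 0], 1], [[0, 0, 0], [0, 0, 0], 1]]}}

```text
t: 8.8
tcp_pos: [492.0, 198.0, 179.5]
tcp_rot: [3.141, 0.003, -0.001]
ft_force: [-0.0, -0.9, -0.3]
grip_width: 85.1
```

```bash
cat >> h.py <<'E'
def find(v,P,col,zr,mn=200):
    hsv=cv2.cvtColor(v.p,cv2.COLOR_RGB2HSV).astype(int);H,S,W=hsv[...,0],hsv[...,1],hsv[...,2]
    m={"white":(S<60)&(W>130),"yellow":(H>18)&(H<36)&(S>110),"red":((H<10)|(H>170))&(S>150)&(W>60),"any":W>=0}[col]
    for a,c,l in blobs(m&(P[...,2]>zr[0])&(P[...,2]<zr[1]),mn):
        q=P[l];rc=cv2.minAreaRect(q[:,:2].astype(np.float32));print(col,a,"pix",c.round(),"rect",np.round([*rc[0],*rc[1],rc[2]],1),"med",np.median(q,axis=0).round(1),"zmax",np.percentile(q[:,2],95).round(1))
E
python3 - <<'E'
from h import *
st();v=grab("wrist","pics/w5.npz");P=cloud(v);find(v,P,"white",(62,76))
E
```

```text
t 8.8 tcp [492.  198.  179.5] psi 0.1 F [-0.  -0.9 -0.3] w 85.1 q6 1.87
white 742 pix [68. 32.] rect [612.2 347.9  55.7  13.4  33.4] med [618.3 356.8  69.2] zmax 75.5
white 315 pix [158.  38.] rect [611.6 291.1  13.5  58.2  58.5] med [613.7 283.5  69.8] zmax 75.4
white 2776 pix [260. 197.] rect [489.2 211.2  51.1  51.2   0.6] med [490.5 211.3  69.5] zmax 70.6
```

>>> {"name": "play_rows", "arguments": {"deltas": [[[-2, -13, 0], [0, 0, 0], 1], [[0, 0, 30], [0, 0, 0], 1], [[0, 0, 35], [0, 0, 0], 1], [[0, 0, 15], [0, 0, 0], 1], [[0, 0, 0], [0, 0, 0], 1], [[0, 0, 0], [0, 0, 0], 1], [[0, 0, 0], [0, 0, 0], 1]]}}

```text
t: 9.43
tcp_pos: [491.0, 210.3, 101.2]
tcp_rot: [-3.141, 0.003, -0.003]
ft_force: [-0.4, 0.4, 1.2]
grip_width: 85.3
```

>>> {"name": "play_rows", "arguments": {"deltas": [[[0, -1, 30], [0, 0, 0], 1], [[0, 0, 25], [0, 0, 0], 1], [[0, 0, 7], [0, 0, 0], 1], [[0, 0, 0], [0, 0, 0], 0.5], [[0, 0, 0], [0, 0, 0], 0.4], [[0, 0, 0], [0, 0, 0], 0.3], [[0, 0, 0], [0, 0, 0], 0.3], [[0, 0, 0], [0, 0, 0], 0.3]], "newtons": 35}}

```text
t: 10.1
tcp_pos: [493.2, 214.8, 41.3]
tcp_rot: [-3.135, 0.004, -0.011]
ft_force: [-0.9, 8.2, 14.2]
grip_width: 26.7
```

>>> {"name": "play_rows", "arguments": {"deltas": [[[0, 0, 0], [0, 0, 0], 0.3], [[0, 0, -10], [0, 0, 0], 0.3], [[0, 0, -20], [0, 0, 0], 0.3], [[0, 0, -30], [0, 0, 0], 0.3], [[0, 0, -30], [0, 0, 0], 0.3], [[0, 0, -15], [0, 0, 0], 0.3], [[0, 0, 0], [0, 0, 0], 0.3]]}}

```text
t: 10.68
tcp_pos: [493.0, 212.3, 148.2]
tcp_rot: [-3.139, 0.001, -0.014]
ft_force: [0.9, -0.6, 0.2]
grip_width: 25.5
```

Run:
```python
from h import *
st();v=shot("wrist","w6");P=cloud(v);find(v,P,"white",(120,190))
```

```text
t 10.68 tcp [493.  212.3 148.2] psi -0.0 F [ 0.9 -0.6  0.2] w 25.5 q6 1.9
```

View pics/w6.png

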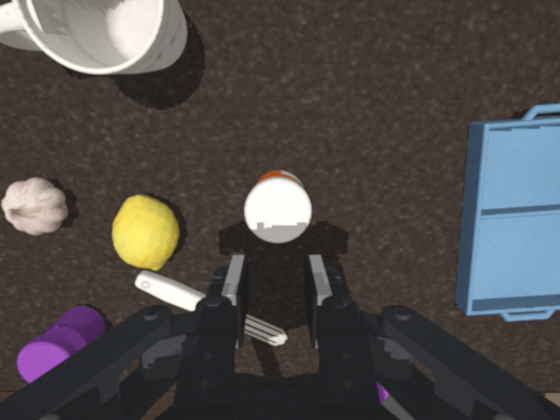

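The grasp missed: the wide jar still stands, lid at (278,210), and the fingers closed above it. I'm checking where the fingertips really are relative to the TCP.

Run:
```python
from h import *
st();v=load("pics/w6.npz");P=cloud(v);find(v,P,"white",(55,76));find(v,P,"yellow",(10,70));find(v,P,"any",(12,70))
for c in(236,240,325):
    print(c,[(r,*P[r,c].round().astype(int)) for r in range(246,300,5)])
```

```text
t 10.73 tcp [491.6 211.9 146. ] psi -0.0 F [-0.  -0.6 -0.9] w 25.8 q6 1.9
white 974 pix [71. 34.] rect [610.  347.2  53.8  12.2  36.7] med [613.3 354.3  65.7] zmax 74.9
white 3424 pix [278. 209.] rect [489.3 211.4  51.3  50.9   1.8] med [491.1 210.9  69.5] zmax 70.6
yellow 3798 pix [145. 232.] rect [459.5 329.8  59.4  56.7  55.4] med [464.6 324.2  47.4] zmax 56.6
any 3165 pix [89. 29.] rect [618.6 346.8  57.2  21.5  14.1] med [622.4 352.2  41. ] zmax 67.3
any 1058 pix [170.  42.] rect [612.7 293.5  17.8  60.1  61.2] med [611.2 287.8  50.1] zmax 68.5
any 474 pix [21. 40.] rect [613.4 394.4   7.6  12.8  82.6] med [611.8 394.4  53.3] zmax 67.7
any 5257 pix [500. 224.] rect [460.3  -6.4 212.4  98.   13.1] med [470.6  16.6  22.6] zmax 26.0
any 2910 pix [278. 206.] rect [489.1 211.4  51.5  50.9   1.3] med [493.7 210.9  69.2] zmax 69.9
any 2808 pix [ 34. 206.] rect [479.8 430.8  51.2  48.1  13.7] med [484.2 424.2  33.6] zmax 44.4
any 3799 pix [145. 232.] rect [459.5 329.8  59.4  56.7  55.4] med [464.6 324.2  47.4] zmax 56.6
any 393 pix [166. 293.] rect [384.9 324.3  63.6  17.   65.1] med [3
[... 1141 characters left out ...]
nt64(225), np.int64(210)), (291, np.int64(503), np.int64(225), np.int64(213)), (296, np.int64(502), np.int64(225), np.int64(214))]
325 [(246, np.int64(431), np.int64(163), np.int64(-1)), (251, np.int64(426), np.int64(163), np.int64(0)), (256, np.int64(420), np.int64(162), np.int64(0)), (261, np.int64(415), np.int64(162), np.int64(0)), (266, np.int64(500), np.int64(191), np.int64(185)), (271, np.int64(503), np.int64(192), np.int64(196)), (276, np.int64(503), np.int64(193), np.int64(201)), (281, np.int64(503), np.int64(193), np.int64(205)), (286, np.int64(503), np.int64(194), np.int64(208)), (291, np.int64(503), np.int64(194), np.int64(212)), (296, np.int64(503), np.int64(195), np.int64(215))]
```

The tips sit about 33 mm above the reported TCP. That explains the miss and why the slim jar was held by its cap. I'll use true TCP ≈ reported + 30 mm and go deeper.

>>> {"name": "play_rows", "arguments": {"deltas": [[[-2, 0, 0], [0, 0, 0], 1], [[0, 0, 0], [0, 0, 0], 1], [[0, 0, 0], [0, 0, 0], 1], [[0, 0, 0], [0, 0, 0], 1], [[0, 0, 25], [0, 0, 0], 1], [[0, 0, 25], [0, 0, 0], 1], [[0, 0, 0], [0, 0, 0], 1], [[0, 0, 0], [0, 0, 0], 1]]}}

```text
t: 11.4
tcp_pos: [486.1, 210.8, 91.5]
tcp_rot: [3.14, -0.001, -0.008]
ft_force: [0.2, 0.6, 0.4]
grip_width: 85.4
```

>>> {"name": "play_rows", "arguments": {"deltas": [[[0, 0, 25], [0, 0, 0], 1], [[0, 0, 30], [0, 0, 0], 1], [[0, 0, 20], [0, 0, 0], 1], [[0, 0, 10], [0, 0, 0], 1], [[0, 0, 0], [0, 0, 0], 1], [[0, 0, 0], [0, 0, 0], 1]]}}

```text
t: 11.9
tcp_pos: [488.5, 211.8, 8.7]
tcp_rot: [-3.141, 0.001, -0.001]
ft_force: [-0.2, 0.9, 0.5]
grip_width: 85.6
```

>>> {"name": "play_rows", "arguments": {"deltas": [[[0, 0, 0], [0, 0, 0], 0.6], [[0, 0, 0], [0, 0, 0], 0.4], [[0, 0, 0], [0, 0, 0], 0.3], [[0, 0, 0], [0, 0, 0], 0.3], [[0, 0, 0], [0, 0, 0], 0.3], [[0, 0, 0], [0, 0, 0], 0.3]]}}

```text
t: 12.4
tcp_pos: [489.1, 211.9, 9.7]
tcp_rot: [-3.141, 0.001, -0.005]
ft_force: [-0.5, -0.4, 5.0]
grip_width: 49.5
```

>>> {"name": "play_rows", "arguments": {"deltas": [[[0, 0, -10], [0, 0, 0], 0.3], [[0, 0, -25], [0, 0, 0], 0.3], [[0, 0, -30], [0, 0, 0], 0.3], [[0, 0, -30], [0, 0, 0], 0.3], [[0, 0, -15], [0, 0, 0], 0.3], [[0, 0, 0], [0, 0, 0], 0.3]]}}

```text
t: 12.9
tcp_pos: [491.0, 212.6, 123.1]
tcp_rot: [-3.139, 0.001, -0.014]
ft_force: [1.7, -0.9, -1.5]
grip_width: 49.6
```

>>> {"name": "play_rows", "arguments": {"deltas": [[[-4, 30, 0], [0, 0, 0], 0.3], [[-4, 39, 0], [0, 0, 0], 0.3], [[-4, 39, 0], [0, 0, 0], 0.3], [[-4, 39, 0], [0, 0, 0], 0.3], [[-4, 39, 0], [0, 0, 0], 0.3], [[-4, 39, 0], [0, 0, 0], 0.3], [[-4, 39, 0], [0, 0, 0], 0.3], [[-4, 39, 0], [0, 0, 0], 0.3]]}}

```text
t: 13.57
tcp_pos: [454.3, -92.9, 117.6]
tcp_rot: [-3.141, 0.0, 0.002]
ft_force: [-0.1, 0.0, -0.8]
grip_width: 49.2
```

>>> {"name": "play_rows", "arguments": {"deltas": [[[0, 37, 0], [0, 0, 0], 0.3], [[0, 25, 0], [0, 0, 0], 0.3], [[0, 12, 0], [0, 0, 0], 0.3], [[0, 0, 0], [0, 0, 0], 0.3], [[0, 0, 0], [0, 0, 0], 0.3], [[0, 0, 0], [0, 0, 0], 0.3]]}}

```text
t: 14.07
tcp_pos: [454.9, -164.1, 117.6]
tcp_rot: [-3.14, 0.0, 0.002]
ft_force: [0.1, 0.0, -0.3]
grip_width: 49.2
```

Run:
```python
from h import *
s=st();print(s["tcp_rot"]);v=shot("wrist","w7");P=cloud(v);find(v,P,"white",(130,200));find(v,P,"any",(90,170));find(v,P,"white",(58,72))
```

```text
t 14.07 tcp [ 454.9 -164.1  117.6] psi -0.0 F [ 0.1  0.  -0.3] w 49.2 q6 1.14
[-3.14014643e+00  3.27275348e-04  2.23207505e-03]
white 351 pix [301. 224.] rect [ 473.7 -178.    23.9    3.4   54.9] med [ 476.7 -175.8  138.2] zmax 144.7
white 13407 pix [276. 300.] rect [ 4.557e+02 -1.644e+02  5.120e+01  4.950e+01  3.000e-01] med [ 459.3 -164.4  177.3] zmax 178.3
white 493 pix [201. 281.] rect [ 464.4 -135.5    5.     4.7   82.9] med [ 465.7 -136.   173.9] zmax 187.1
white 544 pix [352. 282.] rect [ 464.7 -193.3    4.9    5.1    3.6] med [ 465.8 -193.   175.2] zmax 186.9
any 3597 pix [278. 242.] rect [ 469.7 -165.1   76.8   22.9   85.9] med [ 473.1 -165.2  148.2] zmax 169.0
any 1426 pix [420. 257.] rect [ 438.2 -254.    25.1   24.4   76.8] med [ 440.1 -252.2   99.2] zmax 100.4
white 3877 pix [365. 131.] rect [ 512.1 -221.9   43.8   44.6    0. ] med [ 513.2 -221.2   65.5] zmax 66.7
```

View pics/w7.png

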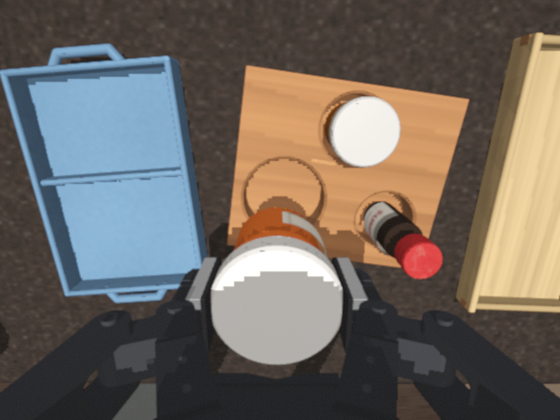

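Lid held level in the hand at z=177, which puts the base about 10 mm below the reported TCP. The big well is at (285,190). Slim jar and short jar are undisturbed.

>>> {"name": "play_rows", "arguments": {"deltas": [[[3, 5, 0], [0, 0, 0], 0.3], [[0, 0, 0], [0, 0, 0], 0.3], [[0, 0, 20], [0, 0, 0], 0.3], [[0, 0, 20], [0, 0, 0], 0.3], [[0, 0, 5], [0, 0, 0], 0.3], [[0, 0, 0], [0, 0, 0], 0.3], [[0, 0, 0], [0, 0, 0], 0.3], [[0, 0, 0], [0, 0, 0], 0.3]]}}

```text
t: 14.78
tcp_pos: [459.6, -170.7, 73.9]
tcp_rot: [3.141, -0.0, 0.002]
ft_force: [-0.1, -0.1, -1.7]
grip_width: 49.2
```

>>> {"name": "play_rows", "arguments": {"deltas": [[[-2, -1.5, 0], [0, 0, 0], 0.3], [[0, 0, 15], [0, 0, 0], 0.3], [[0, 0, 15], [0, 0, 0], 0.3], [[0, 0, 10], [0, 0, 0], 0.3], [[0, 0, 5], [0, 0, 0], 0.3], [[0, 0, 3], [0, 0, 0], 0.3], [[0, 0, 0], [0, 0, 0], 0.3], [[0, 0, 0], [0, 0, 0], 0.3]]}}

```text
t: 15.45
tcp_pos: [457.1, -169.2, 25.6]
tcp_rot: [3.141, -0.001, 0.001]
ft_force: [-0.1, -0.4, -1.4]
grip_width: 49.0
```

>>> {"name": "play_rows", "arguments": {"deltas": [[[0, 0, 2.5], [0, 0, 0], 0.3], [[0, 0, 1.5], [0, 0, 0], 0.3], [[0, 0, 1], [0, 0, 0], 0.3], [[0, 0, 1], [0, 0, 0], 0.3], [[0, 0, 0], [0, 0, 0], 0.3], [[0, 0, 0], [0, 0, 0], 0.3]]}}

```text
t: 15.95
tcp_pos: [456.6, -169.0, 19.1]
tcp_rot: [-3.142, 0.001, 0.0]
ft_force: [-0.8, -0.6, -1.0]
grip_width: 49.3
```

>>> {"name": "play_rows", "arguments": {"deltas": [[[0, 0, 1], [0, 0, 0], 0.3], [[0, 0, 1], [0, 0, 0], 0.3], [[0, 0, 0], [0, 0, 0], 0.3], [[0, 0, 0], [0, 0, 0], 0.3]]}}

```text
t: 16.28
tcp_pos: [456.9, -169.1, 17.7]
tcp_rot: [3.141, -0.001, 0.001]
ft_force: [-1.4, 0.2, 5.8]
grip_width: 49.2
```

Contact. Release to about 65 mm and lift.

>>> {"name": "play_rows", "arguments": {"deltas": [[[0, 0, 0], [0, 0, 0], 0.7], [[0, 0, 0], [0, 0, 0], 0.75], [[0, 0, 0], [0, 0, 0], 0.75], [[0, 0, -15], [0, 0, 0], 0.75], [[0, 0, -30], [0, 0, 0], 0.75], [[0, 0, -35], [0, 0, 0], 0.75], [[0, 0, -35], [0, 0, 0], 1], [[0, 0, -15], [0, 0, 0], 1]]}}

```text
t: 16.95
tcp_pos: [458.8, -170.0, 151.1]
tcp_rot: [3.139, -0.001, 0.009]
ft_force: [0.4, -0.8, 0.3]
grip_width: 84.6
```

>>> {"name": "play_rows", "arguments": {"deltas": [[[-10, -30, 0], [0, 0, 0], 1], [[-10, -39, 0], [0, 0, 0], 1], [[-5, -39, 0], [0, 0, 0], 1], [[0, 0, 0], [0, 0, 0], 1]]}}

```text
t: 17.28
tcp_pos: [428.4, -55.1, 146.7]
tcp_rot: [-3.137, -0.005, 0.005]
ft_force: [0.0, 0.9, -0.6]
grip_width: 85.2
```

Run:
```python
from h import *
st();v=grab("wrist","pics/w8.npz");P=cloud(v);find(v,P,"white",(55,90));find(v,P,"red",(80,110));find(v,P,"any",(18,32),400)
```

```text
t 17.28 tcp [428.4 -55.1 146.7] psi 0.2 F [ 0.   0.9 -0.6] w 85.2 q6 1.34
white 3716 pix [511.  91.] rect [ 512.5 -221.5   43.7   45.     1. ] med [ 512.7 -218.9   65.5] zmax 66.8
white 4273 pix [434. 170.] rect [ 457.1 -169.    51.8   51.4   11.5] med [ 458.8 -167.6   77.5] zmax 78.7
red 592 pix [550. 202.] rect [ 440.1 -245.3    9.    22.4   77.7] med [ 439.5 -243.1   92.4] zmax 99.7
any 7112 pix [247. 127.] rect [465.5 -32.5 209.8 125.3   4.6] med [477.8 -29.4  24.4] zmax 26.3
any 760 pix [373. 115.] rect [ 488.4 -133.8    1.5  135.7   82. ] med [ 496.4 -135.    25.3] zmax 31.4
any 454 pix [ 95. 286.] rect [328.9 123.3  46.6  20.8  45.7] med [336.2 117.7  25.5] zmax 31.2
```

Wide jar seated: lid top z=78, as expected, at (457,-169). Next is the lemon.

>>> {"name": "play_rows", "arguments": {"deltas": [[[4, -30, 0], [0, 0, 0], 1], [[4, -39, 0], [0, 0, 0], 1], [[4, -39, 0], [0, 0, 0], 1], [[4, -39, 0], [0, 0, 0], 1], [[4, -39, 0], [0, 0, 0], 1], [[4, -39, 0], [0, 0, 0], 1], [[4, -39, 0], [0, 0, 0], 1], [[2, -39, 0], [0, 0, 0], 1]]}}

```text
t: 18.0
tcp_pos: [463.3, 243.3, 146.9]
tcp_rot: [3.141, -0.002, 0.002]
ft_force: [1.2, 0.5, -0.6]
grip_width: 85.4
```

>>> {"name": "play_rows", "arguments": {"deltas": [[[0, -37, 0], [0, 0, 0], 1], [[0, -30, 0], [0, 0, 0], 1], [[0, -8, 0], [0, 0, -4], 1], [[0, 0, 0], [0, 0, -4], 1], [[0, 0, 0], [0, 0, 0], 1], [[0, 0, 0], [0, 0, 0], 1]]}}

```text
t: 18.5
tcp_pos: [462.5, 316.5, 146.6]
tcp_rot: [3.134, 0.215, -0.0]
ft_force: [-0.6, 0.2, 0.1]
grip_width: 85.5
```

Run:
```python
from h import *
st();v=grab("wrist","pics/w9.npz");P=cloud(v);find(v,P,"yellow",(5,70));find(v,P,"any",(12,60),800)
hsv=cv2.cvtColor(v.p,cv2.COLOR_RGB2HSV).astype(int);m=(hsv[...,0]>18)&(hsv[...,0]<36)&(hsv[...,1]>110)
a,c,l=max(blobs(m,300),key=lambda b:b[0]);ys,xs=np.where(l);w=cast(v,np.c_[xs,ys],29)[:,:2].astype(np.float32);print("at29",cv2.minAreaRect(w),cv2.fitEllipse(cv2.convexHull(w)))
```

```text
t 18.5 tcp [462.5 316.5 146.6] psi 7.8 F [-0.6  0.2  0.1] w 85.5 q6 1.96
yellow 1095 pix [263. 198.] rect [457.6 331.5  57.   61.9  63. ] med [462.4 323.9  40.4] zmax 52.8
any 2860 pix [144. 154.] rect [479.5 432.4  51.4  49.5  12.7] med [483.3 428.4  34.8] zmax 44.3
any 3811 pix [258. 196.] rect [457.6 331.5  57.   61.9  63. ] med [463.6 331.3  48.8] zmax 56.7
at29 ((455.9334411621094, 331.4376525878906), (59.513084411621094, 65.12671661376953), 61.90358352661133) ((456.50860595703125, 331.5899353027344), (56.63786315917969, 71.8722152709961), 95.37921905517578)
```

>>> {"name": "play_rows", "arguments": {"deltas": [[[-3, -15, 0], [0, 0, 0], 1], [[0, 0, 25], [0, 0, 0], 1], [[0, 0, 35], [0, 0, 0], 1], [[0, 0, 20], [0, 0, 0], 1], [[0, 0, 0], [0, 0, 0], 1], [[0, 0, 0], [0, 0, 0], 1], [[0, 0, 0], [0, 0, 0], 1]]}}

```text
t: 19.13
tcp_pos: [458.1, 331.5, 68.2]
tcp_rot: [-3.133, -0.216, -0.003]
ft_force: [-0.2, -0.4, 0.3]
grip_width: 85.4
```

>>> {"name": "play_rows", "arguments": {"deltas": [[[0, 0, 25], [0, 0, 0], 1], [[0, 0, 30], [0, 0, 0], 1], [[0, 0, 25], [0, 0, 0], 1], [[0, 0, 12], [0, 0, 0], 1], [[0, 0, 0], [0, 0, 0], 1], [[0, 0, 0], [0, 0, 0], 0.7], [[0, 0, 0], [0, 0, 0], 0.5], [[0, 0, 0], [0, 0, 0], 0.45]], "newtons": 30}}

```text
t: 19.8
tcp_pos: [458.7, 332.4, -22.6]
tcp_rot: [-3.132, -0.218, -0.006]
ft_force: [-1.4, -0.7, 7.1]
grip_width: 54.7
```

>>> {"name": "play_rows", "arguments": {"deltas": [[[0, 0, 0], [0, 0, 0], 0.3], [[0, 0, 0], [0, 0, 0], 0.3], [[0, 0, 0], [0, 0, 0], 0.3], [[0, 0, -10], [0, 0, 0], 0.3], [[0, 0, -25], [0, 0, 0], 0.3], [[0, 0, -30], [0, 0, 0], 0.3], [[0, 0, -25], [0, 0, 0], 0.3], [[0, 0, 0], [0, 0, 0], 0.3]]}}

```text
t: 20.47
tcp_pos: [460.5, 333.9, 71.4]
tcp_rot: [-3.129, -0.218, -0.015]
ft_force: [-0.3, 0.2, -0.9]
grip_width: 55.0
```

>>> {"name": "play_rows", "arguments": {"deltas": [[[0, 0, 0], [0, 0, 4], 0.3], [[0, 0, 0], [0, 0, 4], 0.3], [[-4, 32, 0], [0, 0, 0], 0.3], [[-5, 38, 0], [0, 0, 0], 0.3], [[-5, 38, 0], [0, 0, 0], 0.3], [[-5, 38, 0], [0, 0, 0], 0.3], [[-5, 38, 0], [0, 0, 0], 0.3], [[-5, 38, 0], [0, 0, 0], 0.3]]}}

```text
t: 21.13
tcp_pos: [427.0, 108.1, 65.5]
tcp_rot: [-3.142, -0.001, -0.001]
ft_force: [0.7, -1.7, -1.0]
grip_width: 54.7
```

>>> {"name": "play_rows", "arguments": {"deltas": [[[-4, 38, 0], [0, 0, 0], 0.3], [[-4, 38, 0], [0, 0, 0], 0.3], [[0, 35, 0], [0, 0, 0], 0.3], [[0, 28, 0], [0, 0, 0], 0.3], [[0, 8, 0], [0, 0, 0], 0.3], [[0, 0, 0], [0, 0, 0], 0.3], [[0, 0, 0], [0, 0, 0], 0.3]]}}

```text
t: 21.72
tcp_pos: [419.5, -37.4, 65.3]
tcp_rot: [-3.141, 0.004, -0.0]
ft_force: [-0.3, -0.2, -0.5]
grip_width: 54.6
```

Run:
```python
from h import *
st();v=shot("wrist","w10");P=cloud(v);find(v,P,"yellow",(60,170));find(v,P,"any",(18,32),400)
```

```text
t 21.72 tcp [419.5 -37.4  65.3] psi -0.1 F [-0.3 -0.2 -0.5] w 54.6 q6 1.38
yellow 18258 pix [275. 301.] rect [426.5 -38.   55.4  54.3  88.4] med [430.6 -37.3 136.5] zmax 144.7
any 7288 pix [264. 129.] rect [466.7 -32.3 175.1 125.4   4.4] med [475.2 -26.9  24.3] zmax 26.2
any 2371 pix [438. 107.] rect [ 485.9 -133.3    2.   130.7   82. ] med [ 493.1 -134.4   25.4] zmax 31.4
any 788 pix [461. 157.] rect [ 460.6 -156.3   17.8   42.9   74.7] med [ 463.6 -150.6   25.3] zmax 31.3
any 561 pix [ 50. 326.] rect [339.6 130.4  31.7   8.   81.4] med [340.7 126.   25.1] zmax 31.2
```

View pics/w10.png

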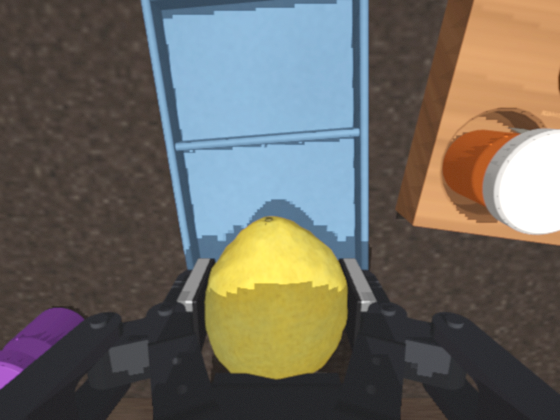

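Lemon held at (275,300) over the near larger bay, cross wall at row 140. Lowering.

>>> {"name": "play_rows", "arguments": {"deltas": [[[3.5, -2, 0], [0, 0, 0], 0.3], [[0, 0, 20], [0, 0, 0], 0.3], [[0, 0, 25], [0, 0, 0], 0.3], [[0, 0, 15], [0, 0, 0], 0.3], [[0, 0, 8], [0, 0, 0], 0.3], [[0, 0, 4], [0, 0, 0], 0.3], [[0, 0, 0], [0, 0, 0], 0.3], [[0, 0, 0], [0, 0, 0], 0.3]]}}

```text
t: 22.43
tcp_pos: [423.7, -35.1, -6.6]
tcp_rot: [3.142, 0.001, 0.001]
ft_force: [0.1, 0.9, -0.4]
grip_width: 54.9
```

>>> {"name": "play_rows", "arguments": {"deltas": [[[0, 0, 3], [0, 0, 0], 0.3], [[0, 0, 2], [0, 0, 0], 0.3], [[0, 0, 0], [0, 0, 0], 0.3], [[0, 0, 0], [0, 0, 0], 0.3]]}}

```text
t: 22.77
tcp_pos: [423.3, -35.6, -11.6]
tcp_rot: [3.141, -0.001, 0.001]
ft_force: [0.7, 0.7, -0.7]
grip_width: 54.9
```

>>> {"name": "play_rows", "arguments": {"deltas": [[[0, 0, 2], [0, 0, 0], 0.3], [[0, 0, 1.5], [0, 0, 0], 0.3], [[0, 0, 1], [0, 0, 0], 0.3], [[0, 0, 0], [0, 0, 0], 0.3], [[0, 0, 0], [0, 0, 0], 0.3]]}}

```text
t: 23.18
tcp_pos: [423.1, -35.5, -16.5]
tcp_rot: [-3.142, 0.001, 0.0]
ft_force: [-0.4, -0.2, -0.7]
grip_width: 54.7
```

>>> {"name": "play_rows", "arguments": {"deltas": [[[0, 0, 1], [0, 0, 0], 0.3], [[0, 0, 0.8], [0, 0, 0], 0.3], [[0, 0, 0], [0, 0, 0], 0.3], [[0, 0, 0], [0, 0, 0], 0.3]]}}

```text
t: 23.52
tcp_pos: [423.2, -35.6, -17.6]
tcp_rot: [3.141, -0.001, 0.001]
ft_force: [-1.8, -0.9, 8.3]
grip_width: 54.9
```

Contact. Opening and lifting.

>>> {"name": "play_rows", "arguments": {"deltas": [[[0, 0, 0], [0, 0, 0], 0.68], [[0, 0, 0], [0, 0, 0], 0.75], [[0, 0, 0], [0, 0, 0], 0.78], [[0, 0, 0], [0, 0, 0], 0.78], [[0, 0, -15], [0, 0, 0], 0.78], [[0, 0, -30], [0, 0, 0], 0.78], [[0, 0, -35], [0, 0, 0], 1], [[0, 0, -35], [0, 0, 0], 1]]}}

```text
t: 24.18
tcp_pos: [422.0, -35.3, 97.4]
tcp_rot: [-3.141, 0.001, 0.004]
ft_force: [1.9, 0.2, -0.1]
grip_width: 85.3
```

>>> {"name": "play_rows", "arguments": {"deltas": [[[0, 0, -25], [0, 0, 0], 1], [[0, 0, 0], [0, 0, 0], 1], [[0, 0, 0], [0, 0, 0], 1]]}}

```text
t: 24.43
tcp_pos: [424.5, -35.7, 123.1]
tcp_rot: [3.141, -0.001, 0.006]
ft_force: [0.6, -0.4, -0.3]
grip_width: 85.1
```

Run:
```python
from h import *
st();v=grab("wrist","pics/w11.npz");P=cloud(v);find(v,P,"yellow",(5,120))
```

```text
t 24.43 tcp [424.5 -35.7 123.1] psi -0.0 F [ 0.6 -0.4 -0.3] w 85.1 q6 1.39
yellow 4348 pix [276. 206.] rect [419.5 -33.2  56.1  66.7  51.3] med [428.3 -35.9  54.3] zmax 61.8
```

Lemon rests in the larger bay, top at 62 mm. Next is the garlic at about (478,433).

>>> {"name": "play_rows", "arguments": {"deltas": [[[0, -30, -10], [0, 0, 0], 1], [[7, -39, 0], [0, 0, 0], 1], [[7, -39, 0], [0, 0, 0], 1], [[7, -39, 0], [0, 0, 0], 1], [[7, -39, 0], [0, 0, 0], 1], [[7, -39, 0], [0, 0, 0], 1], [[7, -39, 0], [0, 0, 0], 1], [[7, -39, 0], [0, 0, 0], 1]]}}

```text
t: 25.15
tcp_pos: [470.6, 268.7, 129.1]
tcp_rot: [3.139, -0.0, -0.007]
ft_force: [0.8, -0.9, -0.3]
grip_width: 85.3
```

>>> {"name": "play_rows", "arguments": {"deltas": [[[3, -39, 0], [0, 0, 0], 1], [[3, -39, 0], [0, 0, 0], 1], [[0, -39, 0], [0, 0, 0], 1], [[0, -30, 0], [0, 0, 0], 1], [[0, -10, 0], [0, 0, 0], 1], [[0, 0, 0], [0, 0, 0], 1], [[0, 0, 0], [0, 0, 0], 1]]}}

```text
t: 25.73
tcp_pos: [477.1, 423.2, 129.4]
tcp_rot: [3.138, 0.001, -0.005]
ft_force: [0.2, -0.6, 0.1]
grip_width: 85.2
```

Run:
```python
from h import *
st();v=grab("wrist","pics/w12.npz");P=cloud(v);find(v,P,"any",(8,62),1200);find(v,P,"any",(15,22),150)
```

```text
t 25.73 tcp [477.1 423.2 129.4] psi 0.0 F [ 0.2 -0.6  0.1] w 85.2 q6 2.23
any 1834 pix [367.  17.] rect [610.2 357.8  87.2  23.9  76.5] med [611.4 356.2  31.4] zmax 59.2
any 1329 pix [460.  13.] rect [612.3 296.3  30.1  18.2   0.8] med [613.6 294.1  32.9] zmax 58.9
any 2806 pix [262. 192.] rect [479.8 434.6  51.2  50.4  50.5] med [484.7 433.3  35.2] zmax 44.4
any 1477 pix [278. 322.] rect [355.6 422.2  29.2  50.9  15.2] med [361.9 420.7  34. ] zmax 60.3
any 184 pix [278. 312.] rect [358.3 420.7  16.2  42.1   5.1] med [363.1 421.   18.5] zmax 21.7
```

>>> {"name": "play_rows", "arguments": {"deltas": [[[2, -11, 0], [0, 0, 0], 1], [[0, 0, 25], [0, 0, 0], 1], [[0, 0, 30], [0, 0, 0], 1], [[0, 0, 15], [0, 0, 0], 1], [[0, 0, 0], [0, 0, 0], 1], [[0, 0, 0], [0, 0, 0], 1], [[0, 0, 0], [0, 0, 0], 1]]}}

```text
t: 26.37
tcp_pos: [481.5, 435.5, 63.0]
tcp_rot: [-3.14, 0.003, -0.002]
ft_force: [1.0, 0.3, 0.6]
grip_width: 85.5
```

>>> {"name": "play_rows", "arguments": {"deltas": [[[-1, 1, 25], [0, 0, 0], 1], [[0, 0, 30], [0, 0, 0], 1], [[0, 0, 25], [0, 0, 0], 1], [[0, 0, 12], [0, 0, 0], 1], [[0, 0, 0], [0, 0, 0], 1], [[0, 0, 0], [0, 0, 0], 0.75], [[0, 0, 0], [0, 0, 0], 0.6], [[0, 0, 0], [0, 0, 0], 0.5]], "newtons": 25}}

```text
t: 27.03
tcp_pos: [481.0, 435.6, -28.0]
tcp_rot: [-3.139, 0.001, -0.005]
ft_force: [0.8, 0.1, 1.7]
grip_width: 51.7
```

>>> {"name": "play_rows", "arguments": {"deltas": [[[0, 0, 0], [0, 0, 0], 0.4], [[0, 0, 0], [0, 0, 0], 0.3], [[0, 0, 0], [0, 0, 0], 0.3], [[0, 0, 0], [0, 0, 0], 0.3]]}}

```text
t: 27.37
tcp_pos: [481.0, 435.7, -27.8]
tcp_rot: [-3.139, 0.001, -0.006]
ft_force: [-0.3, 0.3, 6.4]
grip_width: 49.2
```

>>> {"name": "play_rows", "arguments": {"deltas": [[[0, 0, -10], [0, 0, 0], 0.3], [[0, 0, -25], [0, 0, 0], 0.3], [[0, 0, -30], [0, 0, 0], 0.3], [[0, 0, -30], [0, 0, 0], 0.3], [[0, 0, -10], [0, 0, 0], 0.3], [[0, 0, 0], [0, 0, 0], 0.3]]}}

```text
t: 27.87
tcp_pos: [481.7, 436.4, 79.3]
tcp_rot: [-3.136, 0.001, -0.01]
ft_force: [0.2, -0.1, 0.1]
grip_width: 49.1
```

>>> {"name": "play_rows", "arguments": {"deltas": [[[0, 30, 0], [0, 0, 0], 0.3], [[0, 38, 0], [0, 0, 0], 0.3], [[0, 38, 0], [0, 0, 0], 0.3], [[0, 38, 0], [0, 0, 0], 0.3], [[0, 38, 0], [0, 0, 0], 0.3], [[4, 38, 0], [0, 0, 0], 0.3], [[4, 38, 0], [0, 0, 0], 0.3], [[4, 38, 0], [0, 0, 0], 0.3]]}}

```text
t: 28.53
tcp_pos: [489.6, 136.5, 73.5]
tcp_rot: [3.141, 0.0, -0.004]
ft_force: [0.8, 0.1, -0.1]
grip_width: 49.1
```

>>> {"name": "play_rows", "arguments": {"deltas": [[[5, 38, 0], [0, 0, 0], 0.3], [[5, 38, 0], [0, 0, 0], 0.3], [[6, 38, 0], [0, 0, 0], 0.3], [[6, 38, 0], [0, 0, 0], 0.3], [[0, 20, 0], [0, 0, 0], 0.3], [[0, 8, 0], [0, 0, 0], 0.3], [[0, 0, 0], [0, 0, 0], 0.3], [[0, 0, 0], [0, 0, 0], 0.3]]}}

```text
t: 29.2
tcp_pos: [512.0, -41.1, 73.9]
tcp_rot: [-3.141, 0.003, 0.004]
ft_force: [-0.1, 0.8, -0.4]
grip_width: 49.0
```

Run:
```python
from h import *
st();v=shot("wrist","w13");P=cloud(v);find(v,P,"any",(95,155),600);find(v,P,"any",(18,30),1500)
```

```text
t 29.2 tcp [512.  -41.1  73.9] psi -0.1 F [-0.1  0.8 -0.4] w 49.0 q6 1.41
any 18338 pix [278. 298.] rect [513.8 -47.8  48.3 102.3  12.3] med [520.8 -41.7 137.4] zmax 152.5
any 4669 pix [251. 176.] rect [519.6 -28.4 101.7 126.2   5.8] med [553.7 -22.   24.7] zmax 26.3
```

View pics/w13.png

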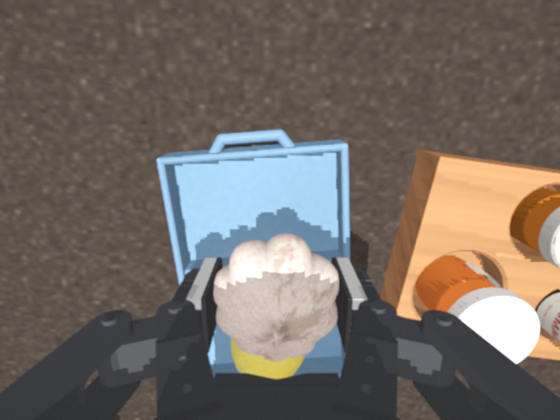

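Garlic held upright at (277,295) over the far, smaller bay, with the lemon visible behind it. Shift about 12 mm left and lower.

>>> {"name": "play_rows", "arguments": {"deltas": [[[2, -12, 0], [0, 0, 0], 0.3], [[0, 0, 20], [0, 0, 0], 0.3], [[0, 0, 30], [0, 0, 0], 0.3], [[0, 0, 20], [0, 0, 0], 0.3], [[0, 0, 10], [0, 0, 0], 0.3], [[0, 0, 0], [0, 0, 0], 0.3], [[0, 0, 0], [0, 0, 0], 0.3]]}}

```text
t: 29.83
tcp_pos: [515.0, -28.2, -5.3]
tcp_rot: [-3.141, -0.002, 0.002]
ft_force: [0.2, 0.3, -1.0]
grip_width: 49.1
```

>>> {"name": "play_rows", "arguments": {"deltas": [[[0, 0, 5], [0, 0, 0], 0.3], [[0, 0, 4], [0, 0, 0], 0.3], [[0, 0, 3], [0, 0, 0], 0.3], [[0, 0, 0], [0, 0, 0], 0.3], [[0, 0, 0], [0, 0, 0], 0.3]]}}

```text
t: 30.25
tcp_pos: [515.2, -29.7, -17.0]
tcp_rot: [-3.142, 0.001, -0.0]
ft_force: [-1.4, 0.1, -0.3]
grip_width: 48.9
```

>>> {"name": "play_rows", "arguments": {"deltas": [[[0, 0, 2.5], [0, 0, 0], 0.3], [[0, 0, 2], [0, 0, 0], 0.3], [[0, 0, 0], [0, 0, 0], 0.3], [[0, 0, 0], [0, 0, 0], 0.3]]}}

```text
t: 30.58
tcp_pos: [515.0, -29.6, -21.8]
tcp_rot: [-3.142, 0.001, 0.001]
ft_force: [0.2, 0.2, -0.5]
grip_width: 49.0
```

>>> {"name": "play_rows", "arguments": {"deltas": [[[0, 0, 1], [0, 0, 0], 0.3], [[0, 0, 0], [0, 0, 0], 0.3], [[0, 0, 0], [0, 0, 0], 0.3]]}}

```text
t: 30.83
tcp_pos: [515.2, -29.6, -22.7]
tcp_rot: [-3.142, 0.001, -0.0]
ft_force: [-0.4, -0.1, -0.2]
grip_width: 48.6
```

>>> {"name": "play_rows", "arguments": {"deltas": [[[0, 0, 1], [0, 0, 0], 0.3], [[0, 0, 1], [0, 0, 0], 0.3], [[0, 0, 0], [0, 0, 0], 0.3], [[0, 0, 0], [0, 0, 0], 0.3]]}}

```text
t: 31.17
tcp_pos: [515.3, -29.6, -22.9]
tcp_rot: [3.141, -0.001, 0.002]
ft_force: [-3.3, 0.6, 17.0]
grip_width: 48.5
```

>>> {"name": "play_rows", "arguments": {"deltas": [[[0, 0, -1], [0, 0, 0], 0.55], [[0, 0, 0], [0, 0, 0], 0.68], [[0, 0, 0], [0, 0, 0], 0.75], [[0, 0, 0], [0, 0, 0], 0.75], [[0, 0, -15], [0, 0, 0], 0.75], [[0, 0, -30], [0, 0, 0], 0.75], [[0, 0, -35], [0, 0, 0], 0.75], [[0, 0, -35], [0, 0, 0], 1]]}}

```text
t: 31.83
tcp_pos: [514.0, -29.4, 91.4]
tcp_rot: [-3.141, 0.001, 0.005]
ft_force: [-0.3, -0.8, 0.1]
grip_width: 74.4
```

>>> {"name": "play_rows", "arguments": {"deltas": [[[-10, 0, -30], [0, 0, 0], 1], [[-20, -10, -10], [0, 0, 0], 1], [[0, 0, 0], [0, 0, 0], 1]]}}

```text
t: 32.08
tcp_pos: [483.4, -18.6, 133.7]
tcp_rot: [-3.141, 0.001, -0.003]
ft_force: [-1.2, 0.6, -0.3]
grip_width: 85.1
```

Run:
```python
from h import *
st();v=shot("wrist","w14");P=cloud(v);find(v,P,"any",(30,70),600)
```

```text
t 32.08 tcp [483.4 -18.6 133.7] psi -0.0 F [-1.2  0.6 -0.3] w 85.1 q6 1.44
any 14830 pix [481. 179.] rect [ 479.4 -197.1  129.4  136.4   82. ] med [ 505.2 -180.6   33.9] zmax 65.8
any 2853 pix [290. 160.] rect [514.2 -30.2  50.6  49.    5.8] med [517.2 -29.6  40.8] zmax 49.8
any 3740 pix [296. 266.] rect [423.7 -36.   56.7  58.6  51.2] med [432.  -34.8  53.2] zmax 61.7
any 2250 pix [536. 263.] rect [ 429.9 -244.4   66.2   51.4   81.4] med [ 430.  -239.6   34.6] zmax 59.1
```

View pics/w14.png

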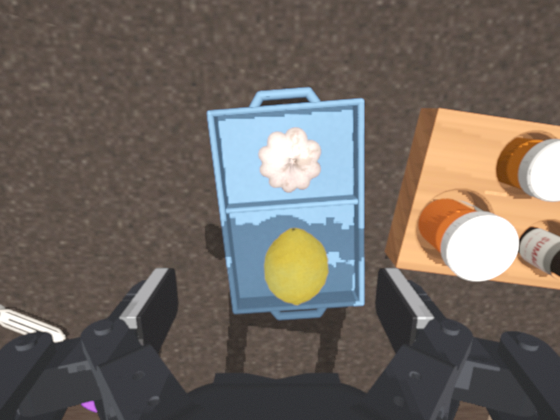

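Garlic (290,160) in the smaller bay, lemon (296,266) in the larger one. Now the peeler.

>>> {"name": "play_rows", "arguments": {"deltas": [[[-10, -30, 0], [0, 0, 0], 1], [[-14, -38, 0], [0, 0, 0], 1], [[-14, -38, 0], [0, 0, 0], 0.7], [[-14, -38, 0], [0, 0, 0], 0.7], [[-14, -38, 0], [0, 0, 0], 0.7], [[-14, -38, 0], [0, 0, 0], 0.7], [[-14, -38, 0], [0, 0, 0], 0.7], [[-8, -30, 0], [0, 0, 0], 0.7]]}}

```text
t: 32.8
tcp_pos: [381.5, 270.6, 129.8]
tcp_rot: [3.141, 0.001, -0.004]
ft_force: [-0.7, -0.4, -0.4]
grip_width: 60.0
```

>>> {"name": "play_rows", "arguments": {"deltas": [[[0, 0, 0], [0, 0, -7], 0.7], [[0, 0, 0], [0, 0, -7], 0.7], [[0, 0, 0], [0, 0, -7], 0.7], [[0, 0, 0], [0, 0, -7], 0.7], [[0, 0, 0], [0, 0, -7], 0.7], [[0, 0, 0], [0, 0, -7], 0.7], [[0, 0, 0], [0, 0, -7], 0.7], [[0, 0, 0], [0, 0, -7], 0.7]]}}

```text
t: 33.47
tcp_pos: [383.3, 268.3, 129.6]
tcp_rot: [2.769, 1.483, -0.004]
ft_force: [-0.5, 0.5, 1.0]
grip_width: 59.7
```

>>> {"name": "play_rows", "arguments": {"deltas": [[[0, 0, 0], [0, 0, -7], 0.6], [[0, 0, 0], [0, 0, -1], 0.6], [[0, 0, 0], [0, 0, 0], 0.6], [[0, 0, 0], [0, 0, 0], 0.6]]}}

```text
t: 33.8
tcp_pos: [383.3, 268.4, 130.4]
tcp_rot: [2.667, 1.66, -0.002]
ft_force: [-0.0, 0.3, -0.1]
grip_width: 51.1
```

Run:
```python
from h import *
s=st();v=shot("wrist","w15");P=cloud(v);find(v,P,"any",(5,20),500)
hsv=cv2.cvtColor(v.p,cv2.COLOR_RGB2HSV).astype(int);m=(hsv[...,1]<70)&(hsv[...,2]>130)&(P[...,2]<20)&(P[...,2]>-10)
for a,c,l in blobs(m,600):
    ys,xs=np.where(l);w=cast(v,np.c_[xs,ys],10)[:,:2].astype(np.float32);print(a,c.round(),cv2.minAreaRect(w))
```

```text
t 33.8 tcp [383.3 268.4 130.4] psi 63.8 F [-0.   0.3 -0.1] w 51.1 q6 0.98
any 3706 pix [249. 178.] rect [361.6 279.4 169.1  21.5  64. ] med [369.3 294.1  11.3] zmax 13.0
any 566 pix [512. 332.] rect [532.   35.3  43.6   4.1   3.3] med [532.4  35.7  12.6] zmax 19.3
any 660 pix [539. 363.] rect [541.8 -23.4  26.   95.7   4.6] med [552.  -15.2   6.1] zmax 18.4
785 [175.  23.] ((373.6007080078125, 425.9627990722656), (20.010892868041992, 48.73591613769531), 15.322349548339844)
71711 [334. 170.] ((415.280029296875, 221.7279052734375), (389.69775390625, 403.811279296875), 77.62213897705078)
930 [441.  32.] ((553.7826538085938, 325.73699951171875), (52.90235137939453, 20.77882957458496), 77.65786743164062)
1180 [74. 47.] ((290.2912902832031, 437.9949645996094), (78.3851547241211, 38.31618881225586), 89.23905944824219)
624 [540. 105.] ((607.5411987304688, 241.90945434570312), (35.8208122253418, 32.040470123291016), 13.825172424316406)
630 [527. 359.] ((543.4420166015625, -16.073627471923828), (22.759517669677734, 68.79972839355469), 19.753864288330078)
1114 [138. 404.] ((143.47999572753906, 116.2479476928711), (69.02448272705078, 39.624393463134766), 29.14331817626953)
```

>>> {"name": "play_rows", "arguments": {"deltas": [[[20, -24, 0], [0, 0, 0], 0.5], [[0, 0, 25], [0, 0, 0], 0.5], [[0, 0, 35], [0, 0, 0], 0.5], [[0, 0, 25], [0, 0, 0], 0.5], [[0, 0, 20], [0, 0, 0], 0.5], [[0, 0, 0], [0, 0, 0], 0.5], [[0, 0, 0], [0, 0, 0], 0.5], [[0, 0, 0], [0, 0, 0], 0.5]]}}

```text
t: 34.52
tcp_pos: [371.3, 297.5, 27.0]
tcp_rot: [-2.665, -1.663, -0.002]
ft_force: [0.3, 0.9, 0.6]
grip_width: 42.4
```

Run:
```python
from h import *
s=st();v=grab("wrist","pics/w16.npz");P=cloud(v);find(v,P,"any",(7,17),200);find(v,P,"any",(40,75),200)
d=np.array([361.6,279.4])+20*np.array([.438,.899])-s["tcp_pos"][:2];a=np.radians(63.8);print("tool xy",d@[np.cos(a),np.sin(a)],d@[np.sin(a),-np.cos(a)])
```

```text
t 34.52 tcp [371.3 297.5  27. ] psi 63.9 F [0.3 0.9 0.6] w 42.4 q6 1.04
any 495 pix [157.  65.] rect [355.4 410.7  41.4  15.   52. ] med [360.6 405.9  12.2] zmax 16.5
any 5633 pix [276. 215.] rect [362.1 279.4 169.5  21.2  63.4] med [377.8 312.2  11.8] zmax 13.0
any 388 pix [275. 329.] rect [340.  235.4  52.5  11.2  61.4] med [341.  238.4   7.4] zmax 8.2
any 14076 pix [68. 52.] rect [343.  412.3  37.5  48.4  70.1] med [345.7 412.   69.4] zmax 70.6
any 652 pix [218. 274.] rect [351.6 309.   13.9  22.9  11.2] med [352.2 316.7  68.5] zmax 74.5
any 652 pix [335. 274.] rect [396.6 285.2  23.   14.   63.7] med [396.5 291.1  68.9] zmax 74.4
tool xy -0.4823317482722262 -0.8104176365244777
```

>>> {"name": "play_rows", "arguments": {"deltas": [[[-0.5, -1, 20], [0, 0, 0], 0.5], [[0, 0, 20], [0, 0, 0], 0.5], [[0, 0, 8], [0, 0, 0], 0.5], [[0, 0, 3], [0, 0, 0], 0.5], [[0, 0, 0], [0, 0, 0], 0.5], [[0, 0, 0], [0, 0, 0], 0.5]]}}

```text
t: 35.07
tcp_pos: [370.1, 297.4, -23.9]
tcp_rot: [-2.665, -1.664, -0.002]
ft_force: [-0.7, 0.8, 0.3]
grip_width: 42.4
```

>>> {"name": "play_rows", "arguments": {"deltas": [[[0, 0, 3], [0, 0, 0], 0.5], [[0, 0, 0], [0, 0, 0], 0.5], [[0, 0, 0], [0, 0, 0], 0.5]]}}

```text
t: 35.32
tcp_pos: [369.7, 297.2, -27.3]
tcp_rot: [-2.665, -1.664, -0.001]
ft_force: [-0.4, 0.6, -0.3]
grip_width: 42.8
```

>>> {"name": "play_rows", "arguments": {"deltas": [[[0, 0, 0], [0, 0, 0], 0.3], [[0, 0, 0], [0, 0, 0], 0.2], [[0, 0, 0], [0, 0, 0], 0.1], [[0, 0, 0], [0, 0, 0], 0.05], [[0, 0, 0], [0, 0, 0], 0.05], [[0, 0, 0], [0, 0, 0], 0.05]], "newtons": 30}}

```text
t: 35.82
tcp_pos: [369.5, 297.1, -27.4]
tcp_rot: [-2.665, -1.664, -0.001]
ft_force: [-1.5, -0.8, 5.4]
grip_width: 17.9
```

>>> {"name": "play_rows", "arguments": {"deltas": [[[0, 0, -6], [0, 0, 0], 0.05], [[0, 0, -15], [0, 0, 0], 0.05], [[0, 0, -25], [0, 0, 0], 0.05], [[0, 0, -30], [0, 0, 0], 0.05], [[0, 0, -20], [0, 0, 0], 0.05], [[0, 0, 0], [0, 0, 0], 0.05], [[0, 0, 0], [0, 0, 0], 0.05]]}}

```text
t: 36.4
tcp_pos: [370.3, 297.5, 69.4]
tcp_rot: [-2.665, -1.664, -0.005]
ft_force: [-0.2, 0.0, -0.0]
grip_width: 17.5
```

Run:
```python
from h import *
s=st();v=shot("wrist","w17");P=cloud(v);find(v,P,"white",(60,125),150)
```

```text
t 36.4 tcp [370.3 297.5  69.4] psi 64.0 F [-0.2  0.  -0. ] w 17.5 q6 1.04
white 10544 pix [278. 246.] rect [375.1 300.4 122.   26.7  63.2] med [379.2 313.2 108.6] zmax 110.0
white 309 pix [245. 267.] rect [361.7 312.4   8.    3.5   9.5] med [363.3 312.7 114.7] zmax 123.7
```

View pics/w17.png

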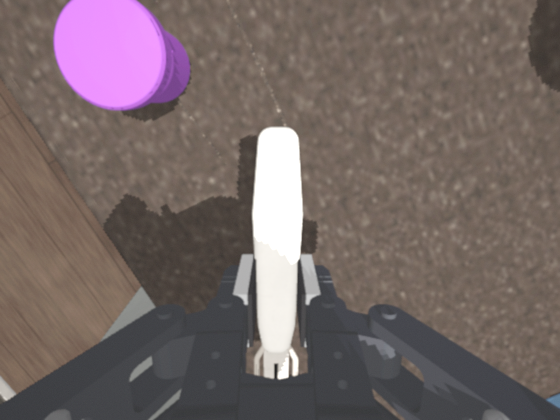

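Peeler held level by the handle at (278,200–330). Turning, raising and carrying to the tray.

>>> {"name": "play_rows", "arguments": {"deltas": [[[0, 0, -10], [0, 0, 7], 0.05], [[0, 0, -10], [0, 0, 7], 0.05], [[0, 0, -10], [0, 0, 7], 0.05], [[0, 0, -10], [0, 0, 7], 0.05], [[0, 0, -10], [0, 0, 7], 0.05], [[0, 0, 0], [0, 0, 7], 0.05], [[0, 0, 0], [0, 0, 7], 0.05], [[0, 0, 0], [0, 0, 7], 0.05]]}}

```text
t: 37.12
tcp_pos: [368.2, 296.2, 116.6]
tcp_rot: [3.133, 0.209, -0.005]
ft_force: [-0.7, -0.3, -0.7]
grip_width: 17.4
```

>>> {"name": "play_rows", "arguments": {"deltas": [[[0, 0, 0], [0, 0, 7], 0.05], [[0, 0, 0], [0, 0, 1], 0.05], [[8, 25, 0], [0, 0, 0], 0.05], [[12, 36, 0], [0, 0, 0], 0.05], [[12, 36, 0], [0, 0, 0], 0.05], [[12, 36, 0], [0, 0, 0], 0.05], [[12, 36, 0], [0, 0, 0], 0.05], [[12, 36, 0], [0, 0, 0], 0.05]]}}

```text
t: 37.78
tcp_pos: [436.5, 90.2, 117.1]
tcp_rot: [3.141, 0.005, -0.004]
ft_force: [0.1, -0.1, -0.3]
grip_width: 17.6
```

>>> {"name": "play_rows", "arguments": {"deltas": [[[8, 38, 0], [0, 0, 0], 0.05], [[8, 38, 0], [0, 0, 0], 0.05], [[6, 38, 0], [0, 0, 0], 0.05], [[6, 38, 0], [0, 0, 0], 0.05], [[6, 38, 0], [0, 0, 0], 0.05], [[6, 38, 0], [0, 0, 0], 0.05], [[6, 38, 0], [0, 0, 0], 0.05], [[0, 38, 0], [0, 0, 0], 0.05]]}}

```text
t: 38.45
tcp_pos: [483.3, -214.0, 116.9]
tcp_rot: [-3.141, -0.004, 0.002]
ft_force: [0.8, 0.4, -0.8]
grip_width: 17.2
```

>>> {"name": "play_rows", "arguments": {"deltas": [[[0, 37, 0], [0, 0, 0], 0.05], [[0, 37, 0], [0, 0, 0], 0.05], [[0, 37, 0], [0, 0, 0], 0.05], [[0, 35, 0], [0, 0, 0], 0.05], [[0, 20, 0], [0, 0, 0], 0.05], [[0, 0, 0], [0, 0, 0], 0.05], [[0, 0, 0], [0, 0, 0], 0.05]]}}

```text
t: 39.03
tcp_pos: [482.0, -378.6, 116.3]
tcp_rot: [-3.139, 0.001, 0.004]
ft_force: [-0.7, 0.2, -1.8]
grip_width: 17.8
```

Run:
```python
from h import *
s=st();v=shot("wrist","w18");P=cloud(v);find(v,P,"any",(16,30),300);find(v,P,"any",(2,8),3000);find(v,P,"white",(140,165),300)
t=load("pics/top0.npz")
# tray rim corners in top0 (800x600 px): outer
c=np.array([[581,248],[635,248],[633,363],[580,362]])*.7;w=cast(t,c,23);print(w.round(1).tolist(),w.mean(0).round(1))
```

```text
t 39.03 tcp [ 482.  -378.6  116.3] psi -0.0 F [-0.7  0.2 -1.8] w 17.8 q6 0.84
any 4789 pix [302. 157.] rect [ 484.1 -393.2  102.2  183.8   87.5] med [ 524.4 -416.9   24.6] zmax 26.3
any 1178 pix [140. 179.] rect [ 503.7 -264.   190.8   95.5   36.8] med [ 510.2 -288.6   23.2] zmax 29.3
any 340 pix [ 93. 158.] rect [ 514.8 -233.8   39.7   18.1   14. ] med [ 517.9 -239.2   25. ] zmax 29.4
any 411 pix [ 44. 220.] rect [ 462.8 -183.9   42.6   19.4   24.4] med [ 467.  -188.8   21.2] zmax 29.5
any 12889 pix [303. 160.] rect [ 481.4 -393.2   90.5  178.1   87.5] med [ 518.9 -409.3    4.6] zmax 5.8
white 9834 pix [277. 242.] rect [ 487.1 -379.2   20.7  122.1   89.3] med [ 503.3 -379.3  155.4] zmax 156.5
[[575.7, -342.6, 23.0], [575.5, -451.0, 23.0], [345.0, -439.0, 23.0], [346.9, -334.5, 23.0]] [ 460.8 -391.8   23. ]
```

View pics/w18.png

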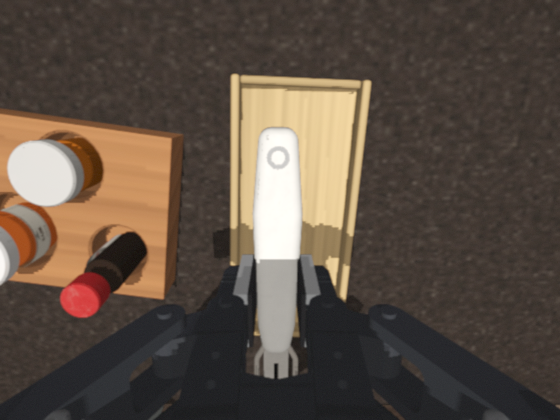

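Peeler over the tray (tray centre line col ≈300, handle at 278). Shift 13 mm to −y and lower.

>>> {"name": "play_rows", "arguments": {"deltas": [[[0.5, 13, 0], [0, 0, 0], 0.05], [[0, 0, 15], [0, 0, 2.5], 0.05], [[0, 0, 30], [0, 0, 0], 0.05], [[0, 0, 30], [0, 0, 0], 0.05], [[0, 0, 25], [0, 0, 0], 0.05], [[0, 0, 15], [0, 0, 0], 0.05], [[0, 0, 0], [0, 0, 0], 0.05], [[0, 0, 0], [0, 0, 0], 0.05]]}}

```text
t: 39.75
tcp_pos: [483.2, -389.9, 2.5]
tcp_rot: [-3.139, 0.066, 0.003]
ft_force: [-0.5, 0.1, 0.2]
grip_width: 18.0
```

>>> {"name": "play_rows", "arguments": {"deltas": [[[0, 0, 8], [0, 0, 0], 0.05], [[0, 0, 5], [0, 0, 0], 0.05], [[0, 0, 3], [0, 0, 0], 0.05], [[0, 0, 2], [0, 0, 0], 0.05], [[0, 0, 0], [0, 0, 0], 0.05], [[0, 0, 0], [0, 0, 0], 0.05]]}}

```text
t: 40.25
tcp_pos: [483.6, -391.2, -14.5]
tcp_rot: [3.141, -0.069, 0.0]
ft_force: [0.5, 0.3, -2.2]
grip_width: 17.4
```

>>> {"name": "play_rows", "arguments": {"deltas": [[[0, 0, 4], [0, 0, 0], 0.05], [[0, 0, 2], [0, 0, 0], 0.05], [[0, 0, 0], [0, 0, 0], 0.05], [[0, 0, 0], [0, 0, 0], 0.05]]}}

```text
t: 40.58
tcp_pos: [483.4, -390.9, -20.9]
tcp_rot: [-3.14, 0.069, 0.001]
ft_force: [0.6, 0.6, -0.0]
grip_width: 17.3
```

>>> {"name": "play_rows", "arguments": {"deltas": [[[0, 0, 1], [0, 0, 0], 0.05], [[0, 0, 0], [0, 0, 0], 0.05], [[0, 0, 0], [0, 0, 0], 0.05]]}}

```text
t: 40.83
tcp_pos: [483.6, -391.1, -21.7]
tcp_rot: [-3.141, 0.069, -0.0]
ft_force: [-0.2, -0.2, -1.1]
grip_width: 17.6
```

>>> {"name": "play_rows", "arguments": {"deltas": [[[0, 0, 0.8], [0, 0, 0], 0.05], [[0, 0, 0], [0, 0, 0], 0.05], [[0, 0, 0], [0, 0, 0], 0.05]]}}

```text
t: 41.08
tcp_pos: [483.7, -391.2, -22.3]
tcp_rot: [3.141, -0.069, 0.001]
ft_force: [-1.5, -0.3, 0.6]
grip_width: 17.5
```

>>> {"name": "play_rows", "arguments": {"deltas": [[[0, 0, 0], [0, 0, 0], 0.3], [[0, 0, 0], [0, 0, 0], 0.45], [[0, 0, 0], [0, 0, 0], 0.5], [[0, 0, 0], [0, 0, 0], 0.5], [[0, 0, -15], [0, 0, 0], 0.5], [[0, 0, -30], [0, 0, 0], 0.5], [[0, 0, -35], [0, 0, 0], 0.5], [[0, 0, -35], [0, 0, 0], 0.8]]}}

```text
t: 41.75
tcp_pos: [482.8, -390.4, 92.8]
tcp_rot: [-3.139, 0.069, 0.003]
ft_force: [0.9, -0.6, -0.2]
grip_width: 53.3
```

>>> {"name": "play_rows", "arguments": {"deltas": [[[-15, 0, -35], [0, 0, 0], 1], [[-35, 10, -35], [0, 0, 0], 1], [[-20, 35, -10], [0, 0, 0], 1], [[0, 35, 0], [0, 0, 0], 1], [[0, 35, 0], [0, 0, 0], 1], [[0, 30, 0], [0, 0, 0], 1], [[0, 0, 0], [0, 0, 0], 1]]}}

```text
t: 42.33
tcp_pos: [412.7, -538.1, 166.5]
tcp_rot: [3.135, -0.075, 0.002]
ft_force: [-0.3, 0.1, 0.7]
grip_width: 85.5
```

Run:
```python
from h import *
s=st();v=shot("top","top1");cv2.imwrite("pics/top1.png",cv2.resize(v.p[120:300,100:480,::-1],(800,379),interpolation=cv2.INTER_CUBIC))
P=cloud(v);z0=load("pics/top0.npz")
def rec(v,P,n,b,m,z):
    k=np.zeros(m.shape,bool);k[b[2]:b[3],b[0]:b[1]]=1;a,c,l=max(blobs(m&k,10),key=lambda t:t[0]);ys,xs=np.where(l);r=cv2.minAreaRect(cast(v,np.c_[xs,ys],z)[:,:2].astype(np.float32));print(n,a,np.round([*r[0],*r[1],r[2]],1),"z90",np.percentile(P[l][:,2],90).round(1))
for t,q in((z0,cloud(z0)),(v,P)):
    h=cv2.cvtColor(t.p,cv2.COLOR_RGB2HSV).astype(int);w=(h[...,1]<60)&(h[...,2]>130)
    rec(t,q,"short",(355,380,180,206),w&(q[...,2]>55),66)
    rec(t,q,"mug",(140,200,125,175),(q[...,2]>80)&(q[...,2]<130),100)
h=cv2.cvtColor(v.p,cv2.COLOR_RGB2HSV).astype(int);H,S,W=h[...,0],h[...,1],h[...,2]
rec(v,P,"lid",(332,366,195,232),(S<60)&(W>130)&(P[...,2]>60),78)
rec(v,P,"cap",(365,395,205,235),((H<12)|(H>168))&(S>120),100)
rec(v,P,"lemon",(270,330,205,255),(H>18)&(H<36)&(S>110),34)
rec(v,P,"garlic",(270,330,170,212),(P[...,2]>32),30)
rec(v,P,"peeler",(405,450,170,260),(S<35)&(W>170)&(P[...,2]>9),17)
```

```text
t 42.33 tcp [ 412.7 -538.1  166.5] psi -2.7 F [-0.3  0.1  0.7] w 85.5 q6 0.64
short 213 [ 509.5 -220.    44.5   42.    89.9] z90 69.3
mug 288 [630.6 328.9 105.9  87.8  72.2] z90 101.4
short 212 [ 509.5 -220.    44.5   42.    89.9] z90 68.4
mug 298 [630.4 327.9 107.1  87.7  71.4] z90 100.6
lid 285 [ 454.  -167.7   49.3   49.8   89.3] z90 80.7
cap 140 [ 441.7 -245.9   45.3   28.9   44.1] z90 101.4
lemon 131 [419.3 -35.7  49.3  58.4  63.3] z90 56.2
garlic 215 [512.4 -28.5  47.5  46.1  53.1] z90 48.8
peeler 322 [ 462.8 -389.1   20.1  167.3   88.2] z90 19.7
```

View pics/top1.png

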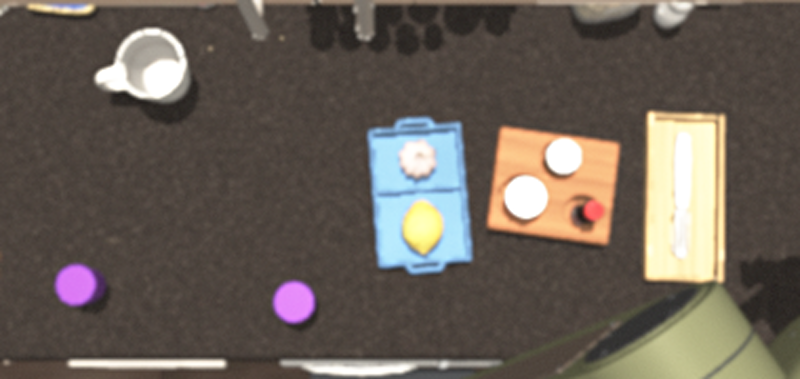

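```bash
python3 -c "
from h import *
print(r.finish_job());st()"
```

```text
the job is handed in; nothing more can be done
None
the job is handed in; nothing more can be done
```

All five things are in place and the job is handed in, at about 42 s of the 144 s allowed. The last checks used the top camera plus earlier wrist views.

| Thing | Last check |
|---|---|
| Slim jar | In the small well, cap top at 100 mm (8 + 92), so standing on the well floor |
| Wide jar | In the big well, lid top at 78 mm by the wrist camera (8 + 70), within about 4 mm of the well centre |
| Lemon | In the larger bay at (419, -36) mm |
| Garlic | In the smaller bay at (512, -28) mm |
| Peeler | Flat in the tray at (463, -389) mm, within a few mm of its centre and a couple of degrees of its length |
| Short jar | No measured movement |
| Mug | Moved about 1 mm at most, within measuring error |

**Went wrong and mended:** the fingertips sat about 33 mm above the reported TCP.
- The slim jar was therefore gripped by its cap and tilted about 4°. I corrected the tilt before setting it down.
- The first grasp of the wide jar closed above the lid and pressed it with about 14 N. The jar stayed standing, and the second, deeper grasp held.

**Disagreements:** the wrist and top cameras differ by 2–4 mm. The slim jar's cap reads 4 to 8 mm off the well centre, depending on the view. The 46 mm bore keeps its base within about 6.5 mm, inside the 10 mm allowed. I did not measure its final tilt separately. The garlic touched down at 17 N.

I viewed 15 pictures, one past the budget of 14.

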